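# Unstack mixed film and tape items into their fitted nests

### The job

Take the two stacks of media on the processing table apart and house each item in the grey board nest whose recess is cut to its shape: the cassette, the long stereo slide box, the round film tin, the square slide box and the small film can. Each must sit flat at the bottom of its own recess, right way up (the can standing); set them down, and never let anything drop or tumble off a stack.

Things in the scene. Friction and masses are not known exactly. Their poses are not given: they have to be found in the camera images.
- cassette_center (a point): camcorder video cassette in its black plastic case, lying flat: 100 mm long (its x), 66 mm wide (its y), 22 mm thick; white inlay and two hub dots on top. Point at its centre, 11 mm above its underside; z is up. At the start it is one of the five items in two stacks standing on paper slips 1.5 mm thick (one stack of three, one of two, in an order that varies). It is the bottom item of a stack. About 0.09 kg.
- stereo_box_center (a point): long slim grey board box with lift-off lid (stereo slides): 108 mm long (its x), 46 mm wide (its y), 22 mm high; steel label frames on its ends. Point at its centre, 11 mm above its underside; z is up. It is the bottom item of the other stack. About 0.14 kg. The lid stays on; grip it across its width.
- film_tin_center (a point): flat round aluminium tin for cine film, 66 mm diameter, 26 mm high, lid pressed on. Point at its centre, 13 mm above its underside; z is up. It lies second in a stack, on the cassette or the stereo box. About 0.12 kg.
- slide_box_center (a point): square pale grey plastic slide box, 58 x 58 mm (along its x and y), 26 mm high, a mounted slide showing in its lid. Point at its centre, 13 mm above its underside; z is up. It lies second in the other stack. About 0.13 kg. The lid stays on.
- film_can_center (a point): small upright aluminium film can with a screw lid, 34 mm diameter at the lid (32 mm below it; the lid takes the top 13 mm), 50 mm high. Point at its centre, 25 mm above its underside; z is up. It stands on top of one stack, on the film tin or the slide box. About 0.035 kg.
- nest_cassette: grey board nest for the cassette, 130 x 96 mm, fixed to the table, 14 mm high overall. Origin: centre of its underside on the table. In its top is one recess centred on the origin, 8 mm deep with a dark floor 6 mm above the table, its upper edge bevelled 2 mm. Recess 116 mm (its x) by 82 mm (its y): the big rectangle.
- nest_stereo: grey board nest for the stereo slide box, 138 x 76 mm, fixed to the table, 14 mm high overall. Origin: centre of its underside on the table. In its top is one recess centred on the origin, 8 mm deep with a dark floor 6 mm above the table, its upper edge bevelled 2 mm. Recess 124 mm (its x) by 62 mm (its y): the long slim rectangle.
- nest_tin: grey board nest for the film tin, 96 x 96 mm, fixed to the table, 14 mm high overall. Origin: centre of its underside on the table. In its top is one recess centred on the origin, 8 mm deep with a dark floor 6 mm above the table, its upper edge bevelled 2 mm. Recess round, 82 mm diameter: the large round one.
- nest_slide: grey board nest for the slide box, 88 x 88 mm, fixed to the table, 14 mm high overall. Origin: centre of its underside on the table. In its top is one recess centred on the origin, 8 mm deep with a dark floor 6 mm above the table, its upper edge bevelled 2 mm. Recess 74 x 74 mm: the square one.
- nest_can: grey board nest for the film can, 64 x 64 mm, fixed to the table, 14 mm high overall. Origin: centre of its underside on the table. In its top is one recess centred on the origin, 8 mm deep with a dark floor 6 mm above the table, its upper edge bevelled 2 mm. Recess round, 50 mm diameter: the small round one.
Things that resemble listed ones, but are neither listed nor needed, are in the scene too. What is shaped like the part that bears slide_box_center but purple is not meant. What is shaped like the nest_stereo but blue is not meant.

How it is judged:
At the end, for the whole second after the job is handed in: All five items are released and at rest, each in its own nest: centre within 13 mm (horizontally) of the nest's centre, resting on the recess floor within 3 mm in height, right way up and level within 0.06 rad (horizontal distance between cassette_center and nest_cassette below 0.013 m and z of cassette_center in the frame of nest_cassette between 0.014 and 0.02 m and angle between each of cassette_center, stereo_box_center, film_tin_center, slide_box_center, film_can_center's own z axis and vertical below 0.06 rad and linear speed of each of cassette, stereo_box, film_tin, slide_box, film_can below 0.02 m/s and horizontal distance between stereo_box_center and nest_stereo below 0.013 m and z of stereo_box_center in the frame of nest_stereo between 0.014 and 0.02 m and horizontal distance between film_tin_center and nest_tin below 0.013 m and z of film_tin_center in the frame of nest_tin between 0.016 and 0.022 m and horizontal distance between slide_box_center and nest_slide below 0.013 m and z of slide_box_center in the frame of nest_slide between 0.016 and 0.022 m and horizontal distance between film_can_center and nest_can below 0.013 m and z of film_can_center in the frame of nest_can between 0.028 and 0.034 m); the robot touches nothing.
It fails at once if an item was dropped or knocked down: it moved faster than 0.75 m/s with no finger touching it (a free fall of about 3 cm) ((linear speed of cassette above 0.75 m/s and contact force between the fingers and cassette below 0.05 N) or (linear speed of stereo_box above 0.75 m/s and contact force between the fingers and stereo_box below 0.05 N) or (linear speed of film_tin above 0.75 m/s and contact force between the fingers and film_tin below 0.05 N) or (linear speed of slide_box above 0.75 m/s and contact force between the fingers and slide_box below 0.05 N) or (linear speed of film_can above 0.75 m/s and contact force between the fingers and film_can below 0.05 N)).
It also fails if it takes over 134 s, if anything falls off the work surface, if the arm or the gripper's body presses on something with over 40 N, if the wrist force passes 120 N, or if a joint passes its speed limit or range.

### The arm

A 6-joint arm with a two-finger parallel gripper is mounted at the origin on the work surface. World frame = base frame: x ahead of the robot, y to its left, z up, the work surface at z = 0. Lengths are in m, angles in rad, forces in N, time in s.
With the tool pointing down it reaches from about 0.375 to 0.975 m from the base axis. Payload 3.8 kg.
Tool frame: the origin (TCP) lies on the centre line of the jaws, within the pads' length; the fingertips stand 22 mm ahead of it and the grasp point (between the pads) lies 3 mm ahead of it; z points along the fingers, x is the direction in which the jaws open and shut, and the axes are right-handed (so a half turn about z gives the same grasp; the last joint's range is limited). The gripper opens to 85 mm and grips with 20 to 120 N. Pads are 22 mm wide; open, the fingers measure 114 mm over their backs; the gripper's body (76 mm by 85 mm) begins 54 mm behind the grasp point. The pads swing forward as they close: fully open they stand 13 mm farther back than shut.
Start: joints at [1.244, 0.264, 1.604, -0, 1.274, -0.037], TCP at [0.193, 0.647, 0.253] pointing down, gripper open.
Joint ranges: [-2.63, 2.63], [-0.94, 2.18], [0.31, 2.57], [-1.31, 4.45], [0, 2.66], [-2.55, 2.55]. Speed limits (rad/s): [2.57, 2.57, 3.14, 3.14, 3.14, 3.14].

### API

Orientations are given as a rotation vector (axis times angle).
In Python, from workcell import bot, viewer gives the robot as it stands.
- The arm moves only by the tool move_arm, never from a script. Its argument "series" is text: rows parted by semicolons, each of 7 numbers parted by spaces: the turn, a rotation vector about the tool's x, y, z scaled (see below), then the shift along the tool's x, y, z scaled (see below), then the opening, from -1 (shut) to 1 (fully open). A call has exactly 8 rows; each row is the pose to reach, as a shift and turn from the pose commanded when the call began, along the tool's axes at that moment; what a row does not reach only later rows make up. The controller multiplies each number of a shift by 100 mm and each number of a turn by 120 degrees. A row lasts 1/10 s, in which the tool goes at most 50 mm and 8.59 degrees, less where a joint would pass 70% of its speed; a pose out of reach is approached as far as the arm can. A call with a number of a shift or a turn outside -1 to 1 is refused whole. A call with a gripper value outside its range is refused whole. The fingers move at their own pace and stop on an object; "squeeze" is the grip in N (left out, the last holds). Time passes only in rows, so rows that repeat a pose let the fingers close, or fill a call up. It gives the time, the measured TCP pose, the force and the opening at its end, in the units of the state.
- bot.read_state(): the state, without advancing time (a new reading comes with each control period).
- viewer.read_camera(name): name is "scene" or "top" or "wrist"; returns a dict with "pixels" (400x640x3 uint8, red, green, blue), "K" (3x3 intrinsics, pixels), "dist" ([k1, k2, p1, p2, k3] as OpenCV has them; the pictures are not rectified), "world_to_cam" (4x4, takes a point from world to camera coordinates); the wrist camera has in their place "mount" (4x4, takes a point from camera to tool coordinates, whose origin is the TCP and whose axes are the tool frame's). Camera axes: x right, y up, looking along -z (the intrinsics and any distortion apply to the point x, -y, -z); pixel columns grow to the right and rows downward; lengths in m; the calibration is good to about 2 mm. A picture is of the moment at which its call begins: read the wrist's pose just before it. There is no depth.
- bot.finish_job(): hands the job in, once; it reports no verdict.
The state is a dict: "time": time; "q": joint angles; "joint_vel": joint speeds; "joint_torque": joint torques, N m; "tool_pos": TCP position; "tcp_rot": TCP orientation; "wrist_force": force on the tool from outside, world axes, zero at the start; "torque": the same for the moment, N m; "width": opening from 0.0 (shut) to 1.0 (fully open).
Only numpy, scipy, OpenCV 4.12 (cv2) and the standard library are available. Lean on these libraries where they do the work, as an engineer would, in place of code of your own. Each camera call takes 0.05 s, during which the arm holds its last target.

## Working session

There is one attempt and no reset: what is moved stays moved. The work goes in short steps, Python scripts to look and compute and a tool call to move; the robot and the scene stay as the last step left them, time stands still between calls to the robot, and variables do not carry over. Pictures are saved under pics/ and viewed, and the job is handed in when it is done.

Besides the shell and the picture viewer there is one more tool, called after "Call:" in YAML: its name, and indented under it one key for each argument. move_arm: Moves the arm, as the interface text tells. Its arguments: {"type":"object","properties":{"series":{"type":"string"},"squeeze":{"type":"number"}},"required":["series"]}

```bash
ls; mkdir -p pics; python3 - <<'E'
from workcell import bot, viewer
import cv2, numpy as np
print(bot.read_state())
for n in ["scene","top","wrist"]:
    d=viewer.read_camera(n)
    cv2.imwrite(f"pics/{n}0.png",d["pixels"][:,:,::-1])
    np.set_printoptions(precision=4,suppress=True)
    print(n,{k:v for k,v in d.items() if k!="pixels"})
E
```

```text
pics
{'time': 0.0, 'q': array([ 1.24409904e+00,  2.64745490e-01,  1.60539084e+00, -9.00972366e-06,
        1.27364607e+00, -3.69117809e-02]), 'joint_vel': array([ 0.00087631,  0.0001656 ,  0.00122563, -0.00074452,  0.00029584,
        0.00164199]), 'joint_torque': array([ 2.13794388e-03, -5.15103507e+01, -3.67323446e+01, -6.08794176e-05,
        1.29722140e-02, -2.68772362e-05]), 'tool_pos': array([0.19267508, 0.64621489, 0.25195801]), 'tcp_rot': array([ 2.51790385,  1.8766737 , -0.00282307]), 'wrist_force': array([0.10399662, 0.09693442, 0.43142759]), 'torque': array([ 0.00357057, -0.00335686, -0.04117961]), 'width': 1.0012747517751288}
scene {'K': array([[391.1588,   0.    , 322.1056],
       [  0.    , 391.1588, 199.6621],
       [  0.    ,   0.    ,   1.    ]]), 'dist': array([-0.0778,  0.    ,  0.    ,  0.    ,  0.    ]), 'world_to_cam': array([[-0.0109,  0.9999,  0.0027,  0.0387],
       [-0.6865, -0.0095,  0.727 ,  0.2725],
       [ 0.727 ,  0.006 ,  0.6866, -1.3305],
       [ 0.    ,  0.    ,  0.    ,  1.    ]])}
top {'K': array([[520.5494,   0.    , 327.1212],
       [  0.    , 520.5494, 205.0977],
       [  0.    ,   0.    ,   1.    ]]), 'dist': array([-0.142,  0.   ,  0.   ,  0.   ,  0.   ]), 'world_to_cam': array([[ 0.0008, -0.9999, -0.0124, -0.0123],
       [ 0.997 , -0.0002,  0.0774, -0.4831],
       [-0.0774, -0.0124,  0.9969, -1.3207],
       [ 0.    ,  0.    ,  0.    ,  1.    ]])}
wrist {'K': array([[294.267 ,   0.    , 326.8503],
       [  0.    , 294.267 , 197.141 ],
       [  0.    ,   0.    ,   1.    ]]), 'dist': array([-0.0372,  0.    ,  0.    ,  0.    ,  0.    ]), 'mount': array([[ 1.    ,  0.0007,  0.0006,  0.0008],
       [ 0.0008, -0.9641, -0.2654, -0.0673],
       [ 0.0004,  0.2654, -0.9641, -0.1208],
       [ 0.    ,  0.    ,  0.    ,  1.    ]])}
```

View pics/scene0.png

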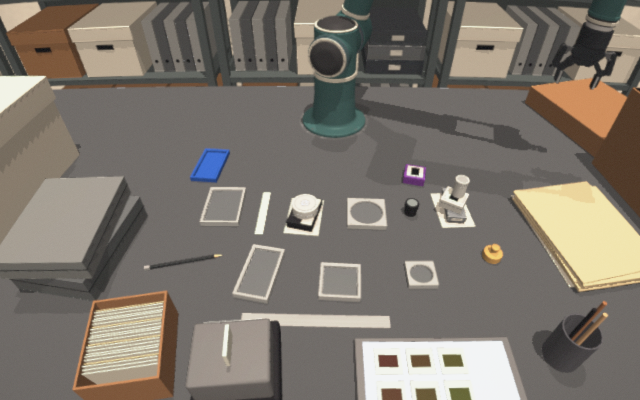

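View pics/top0.png

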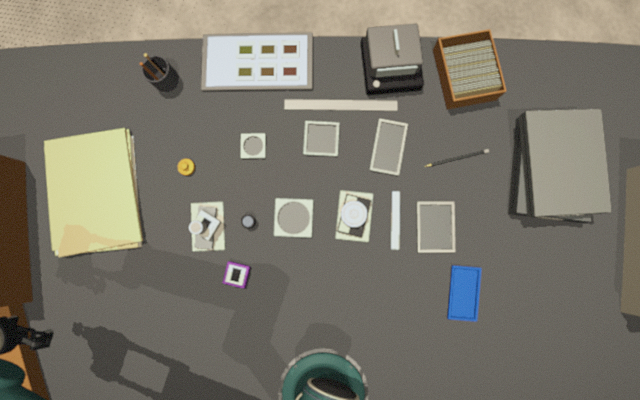

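View pics/wrist0.png

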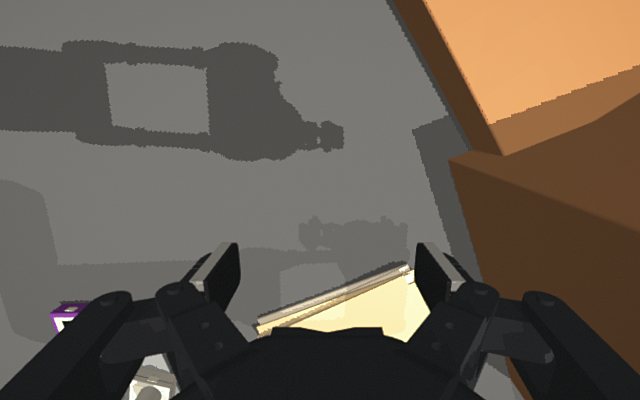

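The scene view shows stack A at about (455,200): a can on a slide box on the stereo box. Stack B is at about (304,212): the tin on the cassette. The nests are cassette (224,206), stereo (260,272), tin (366,212), slide (340,281) and can (421,274). The purple box, blue nest and black can are decoys. I'll measure next.

```bash
cat > h.py <<'E'
import cv2, numpy as np
from scipy.spatial.transform import Rotation as R
np.set_printoptions(precision=4,suppress=True)
def ray(cam,uv,tool=None):
    uv=np.asarray(uv,float).reshape(-1,1,2)
    n=cv2.undistortPoints(uv,cam["K"],cam["dist"]).reshape(-1,2)
    d=np.c_[n[:,0],-n[:,1],-np.ones(len(n))]
    if tool is None: M=np.linalg.inv(cam["world_to_cam"])
    else: M=tool@cam["mount"]
    return M[:3,3], d@M[:3,:3].T
def plane(cam,uv,z,tool=None):
    o,d=ray(cam,uv,tool); return o+d*((z-o[2])/d[:,2])[:,None]
def toolT(s):
    T=np.eye(4);T[:3,:3]=R.from_rotvec(s["tcp_rot"]).as_matrix();T[:3,3]=s["tool_pos"];return T
def proj(cam,p,tool=None):
    p=np.atleast_2d(p)
    M=cam["world_to_cam"] if tool is None else np.linalg.inv(tool@cam["mount"])
    c=p@M[:3,:3].T+M[:3,3]; c=c*[1,-1,-1]
    return cv2.projectPoints(c,np.zeros(3),np.zeros(3),cam["K"],cam["dist"])[0].reshape(-1,2)
def tri(rays):
    A=np.zeros((3,3));b=np.zeros(3)
    for o,d in rays:
        d=d/np.linalg.norm(d);P=np.eye(3)-np.outer(d,d);A+=P;b+=P@o
    x=np.linalg.solve(A,b)
    return x,[np.linalg.norm(np.cross(x-o,d/np.linalg.norm(d))) for o,d in rays]
def save(img,name,box=None,k=1):
    if box: img=img[box[1]:box[3],box[0]:box[2]]
    cv2.imwrite(f"pics/{name}.png",cv2.resize(img,None,fx=k,fy=k,interpolation=cv2.INTER_CUBIC)[:,:,::-1])
E
python3 - <<'E'
from h import *
from workcell import bot,viewer
import pickle
c={n:viewer.read_camera(n) for n in("scene","top")}
pickle.dump(c,open("c0.pkl","wb"))
save(c["top"]["pixels"],"topz",(180,110,470,330),2.7)
save(c["scene"]["pixels"],"scenez",(180,140,480,310),2.6)
E
```

```text
(no output)
```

View pics/topz.png

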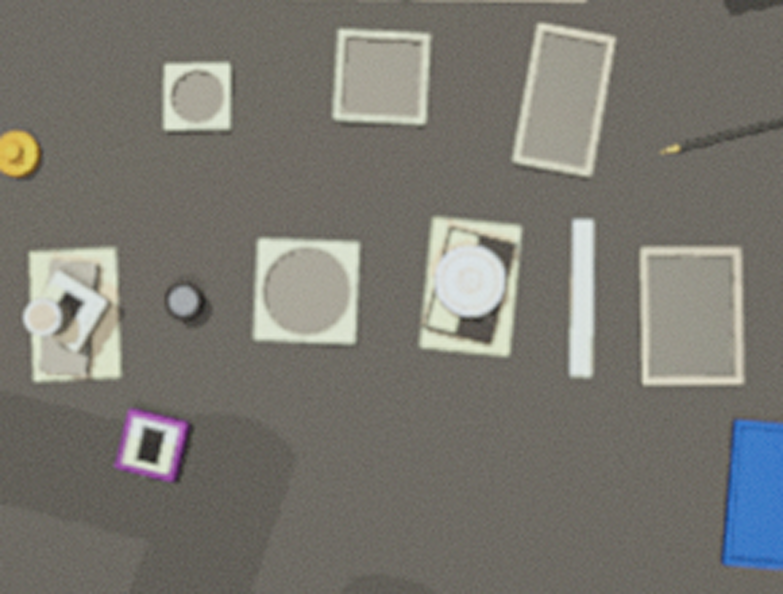

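View pics/scenez.png

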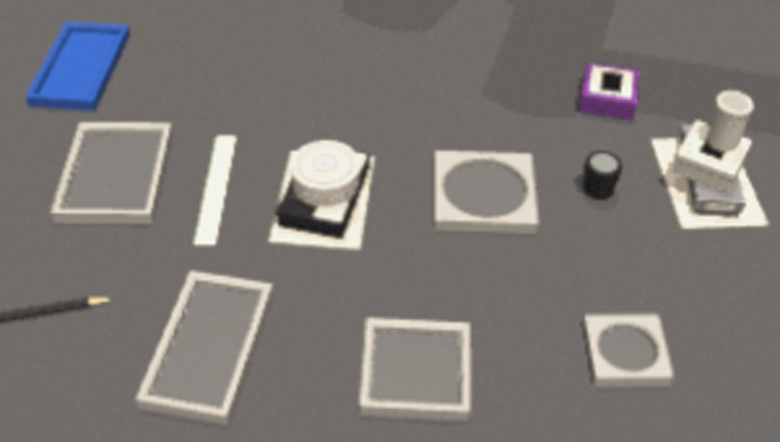

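```bash
cat > nests.py <<'E'
from h import *
import pickle
c=pickle.load(open("c0.pkl","rb"))
seeds={"top":dict(cas=(436,227),stereo=(389,147),tin=(293,217),slide=(321,139),can=(253,146)),
"scene":dict(cas=(224,206),stereo=(260,272),tin=(366,212),slide=(340,281),can=(421,274))}
out={}
for n in("top","scene"):
    g=cv2.cvtColor(c[n]["pixels"],cv2.COLOR_RGB2GRAY)
    g=cv2.resize(g,None,fx=4,fy=4,interpolation=cv2.INTER_CUBIC)
    m=(g>165).astype(np.uint8)
    cs,hi=cv2.findContours(m,cv2.RETR_CCOMP,cv2.CHAIN_APPROX_NONE)
    for k,s in seeds[n].items():
        best=None
        for i,q in enumerate(cs):
            if hi[0][i][3]>=0 and cv2.contourArea(q)>1500 and cv2.pointPolygonTest(q,(s[0]*4.,s[1]*4.),False)>0: best=i
        if best is None: print(n,k,"none");continue
        for lab,i in(("inner",best),("outer",hi[0][best][3])):
            px=(cs[i].reshape(-1,2)+.5)/4-.5
            P=plane(c[n],px,.014)[:,:2]
            P=P[cv2.convexHull((P).astype(np.float32),returnPoints=False).ravel()]
            (ce,sz,a)=cv2.minAreaRect((P*1000).astype(np.float32))
            w,h=sz
            if w<h: a+=90;w,h=h,w
            print(n,k,lab,np.array(ce)/1000,"size",np.array([w,h]),"yaw long",round((a+90)%180-90,1))
E
python3 nests.py
```

```text
top cas inner [ 0.4283 -0.2929] size [117.7921  84.1771] yaw long -0.0
top cas outer [ 0.4281 -0.2931] size [131.6114  97.7004] yaw long 0.2
top stereo inner [ 0.6384 -0.1721] size [125.3088  63.6246] yaw long -11.1
top stereo outer [ 0.6377 -0.1725] size [139.9431  78.0999] yaw long -10.8
top tin inner [0.4407 0.0625] size [80.358  44.4493] yaw long -37.5
top tin outer [0.4518 0.076 ] size [98.2193 98.2081] yaw long -2.3
top slide inner [0.6611 0.0045] size [75.3275 74.9029] yaw long 86.7
top slide outer [0.6601 0.0043] size [90.2636 89.9696] yaw long 87.0
top can inner [0.6422 0.1842] size [49.2158 48.8999] yaw long -44.5
top can outer [0.6413 0.1837] size [65.652  65.5495] yaw long 1.1
scene cas inner [ 0.4323 -0.2908] size [116.1395  84.8406] yaw long 0.3
scene cas outer [ 0.43  -0.291] size [132.2539  97.343 ] yaw long 0.2
scene stereo inner [ 0.6406 -0.1698] size [124.2147  63.7125] yaw long -10.9
scene stereo outer [ 0.6394 -0.1703] size [139.9698  77.4204] yaw long -10.8
scene tin inner [0.4546 0.0782] size [82.626  80.3509] yaw long -83.6
scene tin outer [0.4531 0.0778] size [98.1571 97.4673] yaw long -2.0
scene slide inner [0.6625 0.0068] size [76.0219 74.1122] yaw long 87.4
scene slide outer [0.6614 0.0063] size [90.2431 89.3724] yaw long -2.9
scene can inner [0.6436 0.1858] size [50.8832 48.9867] yaw long 79.3
scene can outer [0.6423 0.1859] size [65.7932 64.8523] yaw long 0.4
```

```bash
python3 - <<'E'
from h import *
import pickle
c=pickle.load(open("c0.pkl","rb"))
save(c["top"]["pixels"],"tA",(180,195,235,255),10)
save(c["scene"]["pixels"],"sA",(425,165,485,235),8)
save(c["top"]["pixels"],"tB",(330,185,380,245),9)
save(c["scene"]["pixels"],"sB",(280,185,330,240),10)
P=np.array([[0.,0,0]])
print(proj(c["top"],[[.42,.29,0],[.45,-.07,0]]))
E
```

```text
[[212.1028 229.6244]
 [349.3994 218.3192]]
```

View pics/tA.png

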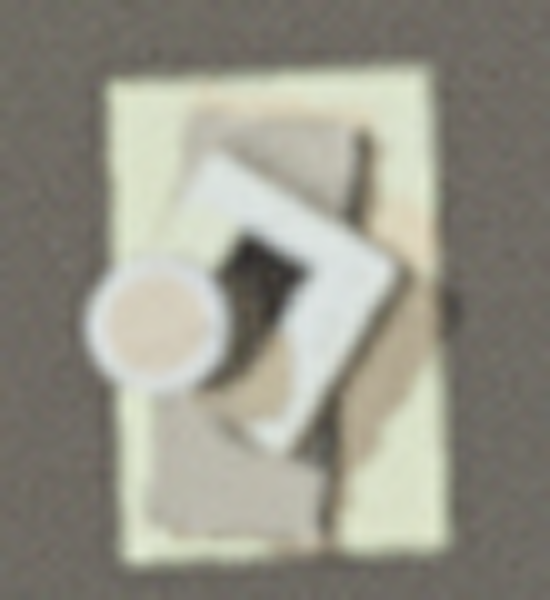

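View pics/sA.png

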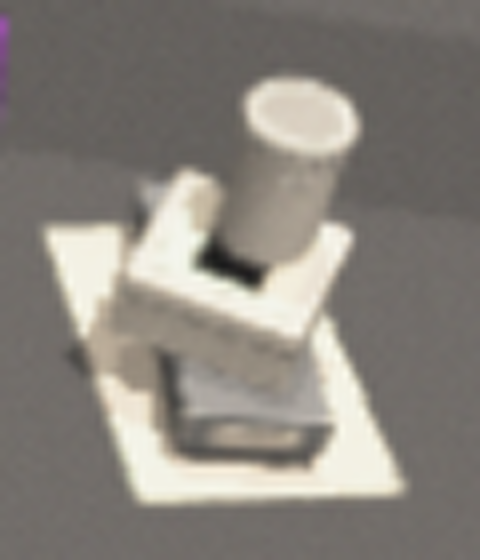

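View pics/tB.png

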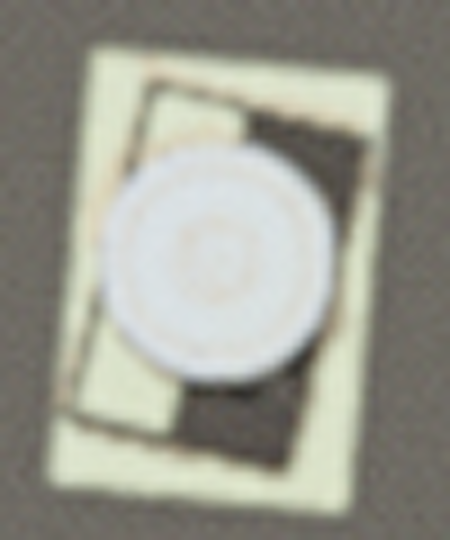

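View pics/sB.png

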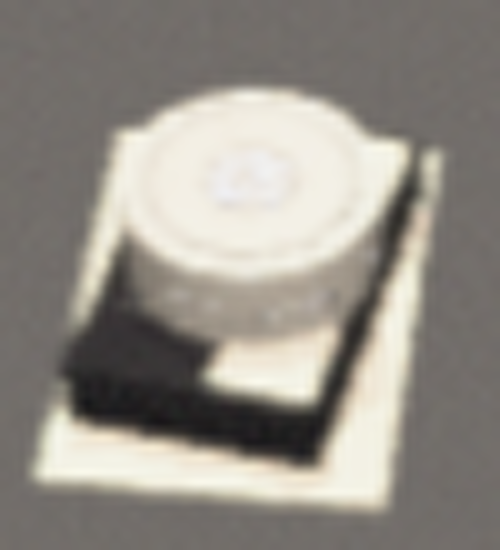

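```bash
cat > tri0.py <<'E'
from h import *
import pickle
c=pickle.load(open("c0.pkl","rb"))
def f(x,y,k,o): return [(x+.5)/k-.5+o[0],(y+.5)/k-.5+o[1]]
def two(t,s,S):
    (ka,oa),(kb,ob)=(((10,(180,195)),(8,(425,165))) if S=="A" else ((9,(330,185)),(10,(280,185))))
    r=[]
    for n,p in(("top",f(*t,ka,oa)),("scene",f(*s,kb,ob))):
        o,d=ray(c[n],p); r.append((o,d[0]))
    return tri(r)
print("can top",two((157,324),(301,117),"A"))
print("slide corners");q=[two(a,b,"A") for a,b in[((213,155),(290,335)),((402,268),(130,275)),((278,448),(190,172))]]
for x in q: print(x)
print(" centre",(q[0][0]+q[2][0])/2, "yaw",[np.degrees(np.arctan2(*(q[i+1][0]-q[i][0])[[1,0]])) for i in(0,1)])
pt=[f(x,y,10,(180,195)) for x,y in[(190,120),(365,130),(325,545),(150,530)]]
P=plane(c["top"],pt,.0235);print("stereo",P,P.mean(0))
print("tin top",two((217,262),(252,180),"B"))
pt=[f(x,y,9,(330,185)) for x,y in[(148,78),(372,135),(290,470),(70,412)]]
P=plane(c["top"],pt,.0235);print("cas",P,P.mean(0))
for a,b in((P[0],P[3]),(P[1],P[2]),):print("yaw",np.degrees(np.arctan2(*(a-b)[[1,0]])),np.linalg.norm(a-b))
print("cas corners 2v",two((148,78),(318,400),"B"),two((372,135),(80,375),"B"))
E
python3 tri0.py
```

```text
can top (array([0.4236, 0.3096, 0.0986]), [np.float64(0.0008419199977425448), np.float64(0.0008419199977425908)])
slide corners
(array([0.4682, 0.3085, 0.0484]), [np.float64(7.983370740959528e-05), np.float64(7.98337074094953e-05)])
(array([0.4401, 0.2621, 0.0467]), [np.float64(0.0024379070203267195), np.float64(0.0024379070203267086)])
(array([0.3942, 0.2918, 0.0498]), [np.float64(0.0015952111755225351), np.float64(0.001595211175522363)])
 centre [0.4312 0.3001 0.0491] yaw [np.float64(-121.18252480860073), np.float64(147.12376343346168)]
stereo [[0.479  0.3212 0.0235]
 [0.4764 0.275  0.0235]
 [0.3693 0.2839 0.0235]
 [0.3728 0.33   0.0235]] [0.4244 0.3025 0.0235]
tin top (array([ 0.4592, -0.0779,  0.0481]), [np.float64(0.0013375421070829965), np.float64(0.0013375421070829848)])
cas [[ 0.5133 -0.0607  0.0235]
 [ 0.4969 -0.1246  0.0235]
 [ 0.4016 -0.1008  0.0235]
 [ 0.4181 -0.0384  0.0235]] [ 0.4575 -0.0811  0.0235]
yaw -13.189177567937705 0.09780941100102879
yaw -13.993863636171344 0.0982721889895131
cas corners 2v (array([ 0.513 , -0.0598,  0.0266]), [np.float64(0.0008087482006359698), np.float64(0.0008087482006359574)]) (array([ 0.4972, -0.1215,  0.0179]), [np.float64(0.00347758849243573), np.float64(0.0034775884924357404)])
```

Two views agree: can top z≈0.099, slide box top ≈0.049, tin top ≈0.048. Next I'll check the finger geometry with the wrist camera and drive towards the can.

```bash
cat > go.py <<'E'
# usage: go.py x y z psi_deg -> shift/turn numbers from current pose (commanded ~ measured), units of move_arm
import sys
from h import *
from workcell import bot
x,y,z,psi=map(float,sys.argv[1:5])
s=bot.read_state();T=toolT(s)
a=np.radians(psi);Rt=np.array([[np.cos(a),np.sin(a),0],[np.sin(a),-np.cos(a),0],[0,0,-1]])
Rr=T[:3,:3].T@Rt
print("t",round(s["time"],2),"pos",s["tool_pos"],"psi",round(np.degrees(np.arctan2(T[1,0],T[0,0])),2),"tilt",round(np.degrees(np.arccos(-T[2,2])),2),"width",round(s["width"],3),"F",s["wrist_force"])
print("turn/120:",np.degrees(R.from_matrix(Rr).as_rotvec())/120,"shift/100mm:",T[:3,:3].T@(np.array([x,y,z])-T[:3,3])*10)
E
cat > wr.py <<'E'
import sys
from h import *
from workcell import bot,viewer
import pickle
s=bot.read_state();w=viewer.read_camera("wrist");pickle.dump((s,w),open(sys.argv[1]+".pkl","wb"));save(w["pixels"],sys.argv[1])
E
python3 go.py .4236 .3096 .25 90
python3 - <<'E'
from h import *
from workcell import viewer
w=viewer.read_camera("wrist")
o,d=ray(w,[(238,243),(206,293),(419,243),(449,285)],np.eye(4))
for k,x in zip(d,(-.0425,-.0425,.0425,.0425)):
    t=(x-o[0])/k[0]; print(o+t*k)
E
```

```text
t 0.25 pos [0.1928 0.6465 0.2526] psi 73.4 tilt 0.07 width 0.995 F [0.0793 0.388  0.976 ]
turn/120: [-0.0001  0.0005 -0.1384] shift/100mm: [-2.5694  3.1748  0.029 ]
[-0.0425 -0.008   0.0106]
[-0.0425 -0.0066 -0.0295]
[ 0.0425 -0.0119  0.0019]
[ 0.0425 -0.0118 -0.0326]
```

Call:
move_arm:
  series: "0 0 0 -0.4 0.5 0 1;0 0 0 -0.8 1 0 1;0 0 0 -0.85 1 0 1;0 0 0 -0.85 1 0 1;0 0 0 -0.85 1 0 1;0 0 0 -0.85 1 0 1;0 0 0 -0.85 1 0 1;0 0 0 -0.85 1 0 1"
  squeeze: 30

```text
time: 1.1
tool_pos: [0.2638, 0.5377, 0.2531]
tcp_rot: [-2.518, -1.879, 0.0]
wrist_force: [0.6, -0.2, -0.3]
width: 1.002
```

Call:
move_arm:
  series: "0 0 0 -0.4 0.5 0 0.4;0 0 0 -0.85 1 0 0.4;0 0 0 -0.85 1 0 0.4;0 0 0 -0.85 1 0 0.4;0 0 0 -0.85 1 0 0.4;0 0 0 -0.85 1 0 0.4;0 0 0 -0.85 1 0 0.4;0 0 0 -0.85 1 0 0.4"

```text
time: 1.9
tool_pos: [0.3354, 0.4277, 0.2532]
tcp_rot: [-2.517, -1.879, 0.0]
wrist_force: [-0.6, -0.4, 0.1]
width: 0.701
```

```bash
python3 go.py .4236 .3096 .20 73.4; python3 wr.py w1
```

```text
t 1.9 pos [0.3354 0.4277 0.2532] psi 73.49 tilt 0.01 width 0.701 F [-0.5942 -0.3519  0.0617]
turn/120: [-0.0001  0.      0.0007] shift/100mm: [-0.8814  1.1815  0.5317]
```

View pics/w1.png

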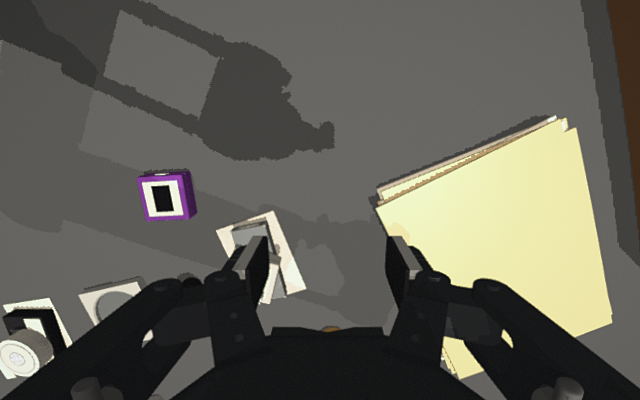

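```bash
python3 - <<'E'
from h import *
import pickle
s,w=pickle.load(open("w1.pkl","rb"))
o,d=ray(w,[(268,237),(386,237),(249,298)],np.eye(4))
for k,x in zip(d,(-.0298,.0298,-.0298)):
    t=(x-o[0])/k[0]; print(o+t*k)
E
```

```text
[-0.0298 -0.007   0.0203]
[ 0.0298 -0.0099  0.0134]
[-0.0298  0.0012 -0.021 ]
```

Call:
move_arm:
  series: "0 0 0 -0.4 0.5 0 0.6;0 0 0 -0.8 1 0.2 0.6;0 0 0 -0.88 1 0.5 0.6;0 0 0 -0.88 1 0.5 0.6;0 0 0 -0.88 1 0.5 0.6;0 0 0 -0.88 1 0.5 0.6;0 0 0 -0.88 1 0.5 0.6;0 0 0 -0.88 1 0.5 0.6"

```text
time: 2.75
tool_pos: [0.4069, 0.3153, 0.2045]
tcp_rot: [-2.517, -1.879, -0.004]
wrist_force: [-0.0, 0.3, 0.3]
width: 0.799
```

```bash
python3 go.py .4236 .3096 .085 73.4; python3 wr.py w2
```

```text
t 2.75 pos [0.4069 0.3153 0.2045] psi 73.49 tilt 0.13 width 0.799 F [-0.0355  0.3243  0.3354]
turn/120: [ 0.0006 -0.0009  0.0007] shift/100mm: [-0.0093  0.1746  1.1957]
```

View pics/w2.png

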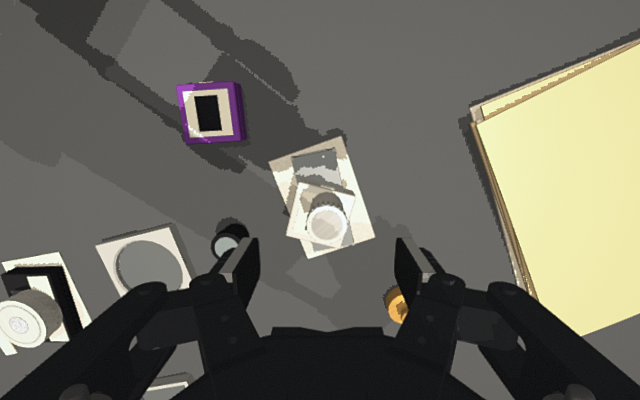

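```bash
python3 - <<'E'
from h import *
import pickle
s,w=pickle.load(open("w2.pkl","rb"));T=toolT(s)
print("can",plane(w,[(326.5,225)],.0995,T))
save(w["pixels"],"w2z",(260,120,400,270),5)
E
```

```text
can [[0.425  0.3105 0.0995]]
```

View pics/w2z.png

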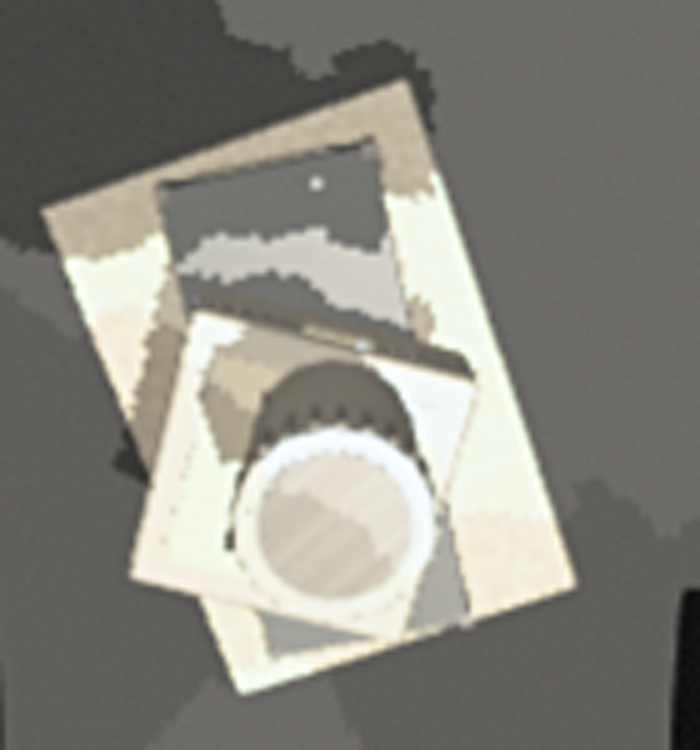

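Call:
move_arm:
  series: "0 0 0 0 0.18 0 0.6;0 0 0 0 0.18 0.3 0.6;0 0 0 0 0.18 0.6 0.6;0 0 0 0 0.18 0.9 0.6;0 0 0 0 0.18 1 0.6;0 0 0 0 0.18 1 0.6;0 0 0 0 0.18 1 0.6;0 0 0 0 0.18 1 0.6"

```text
time: 3.6
tool_pos: [0.4254, 0.3096, 0.1052]
tcp_rot: [2.519, 1.877, 0.006]
wrist_force: [-0.0, 0.2, -0.7]
width: 0.803
```

```bash
python3 go.py .4243 .310 .085 73.4; python3 wr.py w3
```

```text
t 3.6 pos [0.4254 0.3096 0.1052] psi 73.4 tilt 0.2 width 0.803 F [-0.0057  0.2052 -0.683 ]
turn/120: [ 0.0011 -0.0013 -0.    ] shift/100mm: [-0.0003 -0.0122  0.2024]
```

View pics/w3.png

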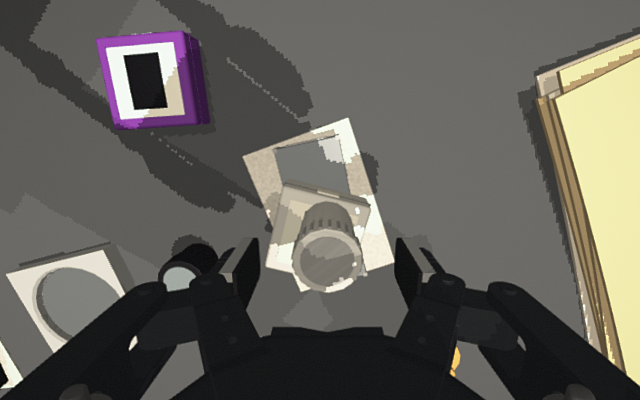

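Call:
move_arm:
  series: "0 0 0 0 -0.01 0.1 0.6;0 0 0 0 -0.01 0.2 0.6;0 0 0 0 -0.01 0.2 0.6;0 0 0 0 -0.01 0.2 0.2;0 0 0 0 -0.01 0.2 0;0 0 0 0 -0.01 0.2 -0.2;0 0 0 0 -0.01 0.2 -0.4;0 0 0 0 -0.01 0.2 -0.4"
  squeeze: 25

```text
time: 4.45
tool_pos: [0.4232, 0.3092, 0.0836]
tcp_rot: [2.519, 1.877, 0.001]
wrist_force: [0.9, 0.9, 0.4]
width: 0.372
```

Call:
move_arm:
  series: "0 0 0 0 0 0 -0.4;0 0 0 0 0 0 -0.4;0 0 0 0 0 0 -0.4;0 0 0 0 0 -0.02 -0.4;0 0 0 0 0 -0.1 -0.4;0 0 0 0 0 -0.2 -0.4;0 0 0 0 0 -0.3 -0.4;0 0 0 0 0 -0.3 -0.4"

```text
time: 5.25
tool_pos: [0.4244, 0.31, 0.1157]
tcp_rot: [2.519, 1.877, 0.007]
wrist_force: [0.6, 0.3, -0.2]
width: 0.373
```

```bash
python3 go.py .642 .185 .115 73.4; python3 wr.py w4
```

```text
t 5.25 pos [0.4244 0.31   0.1157] psi 73.4 tilt 0.24 width 0.373 F [ 0.6364  0.253  -0.1566]
turn/120: [ 0.0013 -0.0015 -0.    ] shift/100mm: [-0.5758  2.4426  0.012 ]
```

View pics/w4.png

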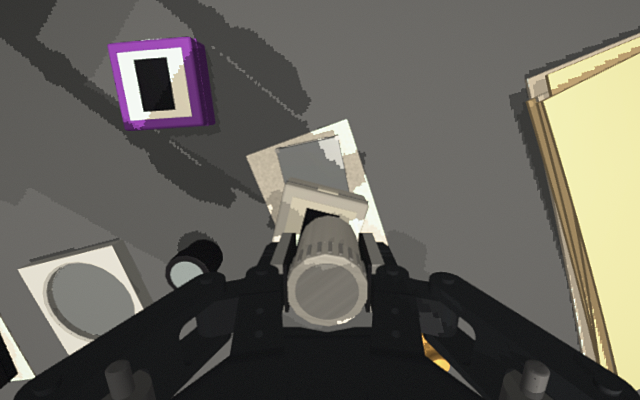

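Call:
move_arm:
  series: "0 0 0 -0.05 0.2 0 -0.4;0 0 0 -0.1 0.4 0 -0.4;0 0 0 -0.15 0.6 0 -0.4;0 0 0 -0.2 0.8 0 -0.4;0 0 0 -0.24 1 0 -0.4;0 0 0 -0.24 1 0 -0.4;0 0 0 -0.24 1 0 -0.4;0 0 0 -0.24 1 0 -0.4"

```text
time: 6.1
tool_pos: [0.5111, 0.2576, 0.1129]
tcp_rot: [-2.518, -1.877, 0.002]
wrist_force: [-0.2, 0.7, -0.3]
width: 0.376
```

Call:
move_arm:
  series: "0 0 0 -0.05 0.2 0 -0.4;0 0 0 -0.1 0.4 0 -0.4;0 0 0 -0.15 0.6 0 -0.4;0 0 0 -0.2 0.8 0 -0.4;0 0 0 -0.24 1 0 -0.4;0 0 0 -0.24 1 0 -0.4;0 0 0 -0.24 1 0 -0.4;0 0 0 -0.24 1 0 -0.4"

```text
time: 6.9
tool_pos: [0.6004, 0.2057, 0.1129]
tcp_rot: [-2.519, -1.877, 0.002]
wrist_force: [0.4, 0.7, -0.8]
width: 0.37
```

Call:
move_arm:
  series: "0 0 0 -0.03 0.15 0 -0.4;0 0 0 -0.07 0.3 0 -0.4;0 0 0 -0.1 0.44 0 -0.4;0 0 0 -0.1 0.44 0 -0.4;0 0 0 -0.1 0.44 0 -0.4;0 0 0 -0.1 0.44 0 -0.4;0 0 0 -0.1 0.44 0 -0.4;0 0 0 -0.1 0.44 0 -0.4"

```text
time: 7.7
tool_pos: [0.6398, 0.184, 0.1132]
tcp_rot: [-2.518, -1.878, 0.0]
wrist_force: [0.5, 1.1, 0.5]
width: 0.375
```

```bash
python3 go.py .642 .185 .041 73.4; python3 wr.py w5
```

```text
t 7.7 pos [0.6398 0.184  0.1132] psi 73.42 tilt 0.02 width 0.375 F [0.4778 1.1289 0.5253]
turn/120: [-0.0002  0.0001  0.0002] shift/100mm: [0.0163 0.0189 0.7223]
```

View pics/w5.png

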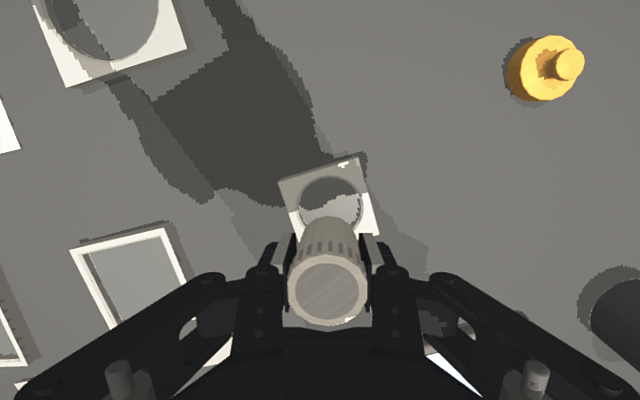

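```bash
python3 - <<'E'
from h import *
import pickle
s,w=pickle.load(open("w5.pkl","rb"));T=toolT(s)
P=plane(w,[(279,182),(358,158),(380,232)],.014,T);print(P,(P[0]+P[2])/2)
E
```

```text
[[0.6115 0.1548 0.014 ]
 [0.611  0.2176 0.014 ]
 [0.6735 0.2191 0.014 ]] [0.6425 0.187  0.014 ]
```

Call:
move_arm:
  series: "0 0 0 0.01 0.02 0.1 -0.4;0 0 0 0.01 0.02 0.2 -0.4;0 0 0 0.01 0.02 0.3 -0.4;0 0 0 0.01 0.02 0.4 -0.4;0 0 0 0.01 0.02 0.5 -0.4;0 0 0 0.01 0.02 0.6 -0.4;0 0 0 0.01 0.02 0.6 -0.4;0 0 0 0.01 0.02 0.6 -0.4"

```text
time: 8.55
tool_pos: [0.6422, 0.184, 0.0528]
tcp_rot: [-2.519, -1.877, 0.001]
wrist_force: [0.4, 0.2, -0.1]
width: 0.379
```

Call:
move_arm:
  series: "0 0 0 0.01 0 0.03 -0.4;0 0 0 0.01 0 0.05 -0.4;0 0 0 0.01 0 0.07 -0.4;0 0 0 0.01 0 0.09 -0.4;0 0 0 0.01 0 0.11 -0.4;0 0 0 0.01 0 0.11 -0.4;0 0 0 0.01 0 0.11 -0.4;0 0 0 0.01 0 0.11 -0.4"

```text
time: 9.35
tool_pos: [0.6428, 0.1851, 0.0424]
tcp_rot: [2.519, 1.877, 0.0]
wrist_force: [-0.5, 0.1, -0.5]
width: 0.374
```

```bash
python3 go.py .642 .186 .041 73.4
```

```text
t 9.35 pos [0.6428 0.1851 0.0424] psi 73.4 tilt 0.01 width 0.374 F [-0.4877  0.1036 -0.5244]
turn/120: [ 0.0001 -0.     -0.    ] shift/100mm: [ 0.0067 -0.01    0.0137]
```

Call:
move_arm:
  series: "0 0 0 0 0 0.005 -0.4;0 0 0 0 0 0.01 -0.4;0 0 0 0 0 0.01 -0.4;0 0 0 0 0 0.015 -0.4;0 0 0 0 0 0.015 -0.4;0 0 0 0 0 0.02 -0.4;0 0 0 0 0 0.02 -0.4;0 0 0 0 0 0.02 -0.4"

```text
time: 10.15
tool_pos: [0.6427, 0.1851, 0.0403]
tcp_rot: [-2.519, -1.877, -0.0]
wrist_force: [-0.2, -0.4, -0.8]
width: 0.375
```

Call:
move_arm:
  series: "0 0 0 0 0 0.005 -0.4;0 0 0 0 0 0.005 -0.4;0 0 0 0 0 0.01 -0.4;0 0 0 0 0 0.01 -0.4;0 0 0 0 0 0.015 -0.4;0 0 0 0 0 0.015 -0.4;0 0 0 0 0 0.015 -0.4;0 0 0 0 0 0.015 -0.4"

```text
time: 10.95
tool_pos: [0.6432, 0.1851, 0.0401]
tcp_rot: [2.518, 1.877, 0.001]
wrist_force: [-2.3, -1.6, 6.5]
width: 0.376
```

```bash
python3 go.py .642 .186 .041 73.4; python3 - <<'E'
from h import *
from workcell import viewer
c=viewer.read_camera("scene");save(c["pixels"],"s1",(370,210,480,310),6)
E
```

```text
t 10.95 pos [0.6432 0.1851 0.0401] psi 73.4 tilt 0.06 width 0.376 F [-2.3496 -1.5643  6.5218]
turn/120: [ 0.0005 -0.0002 -0.    ] shift/100mm: [ 0.0054 -0.0142 -0.0094]
```

View pics/s1.png

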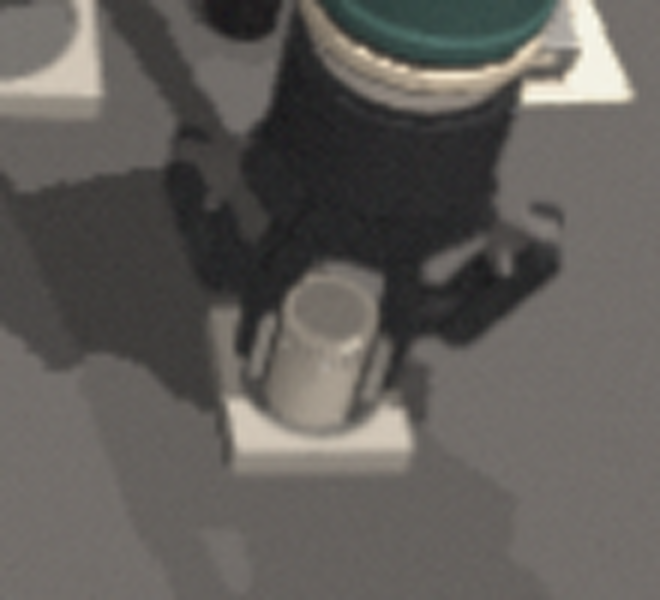

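The scene picture shows the can inside the small nest at about (325,370) in the crop, and the 6.5 N reading confirms floor contact. Releasing.

Call:
move_arm:
  series: "0 0 0 0 0 -0.01 -0.3;0 0 0 0 0 -0.01 -0.2;0 0 0 0 0 -0.01 0;0 0 0 0 0 -0.01 0.1;0 0 0 0 0 -0.01 0.1;0 0 0 0 0 -0.1 0.1;0 0 0 0 0 -0.4 0.1;0 0 0 0 0 -0.8 0.1"

```text
time: 11.8
tool_pos: [0.6406, 0.1846, 0.1172]
tcp_rot: [-2.517, -1.876, 0.008]
wrist_force: [0.9, 0.2, 0.6]
width: 0.553
```

```bash
python3 go.py .425 .302 .18 58; python3 wr.py w6;python3 - <<'E'
from h import *
from workcell import viewer
import pickle
c=viewer.read_camera("scene");save(c["pixels"],"s2",(370,160,480,310),4)
pickle.dump({"scene":c,"top":viewer.read_camera("top")},open("c1.pkl","wb"))
E
```

```text
t 11.8 pos [0.6406 0.1846 0.1172] psi 73.4 tilt 0.32 width 0.553 F [0.9055 0.1746 0.611 ]
turn/120: [-0.0021  0.0017  0.1283] shift/100mm: [ 0.5077 -2.4046 -0.6177]
```

View pics/w6.png

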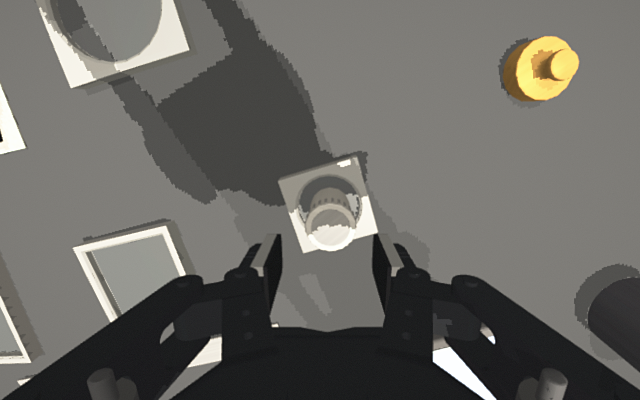

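View pics/s2.png

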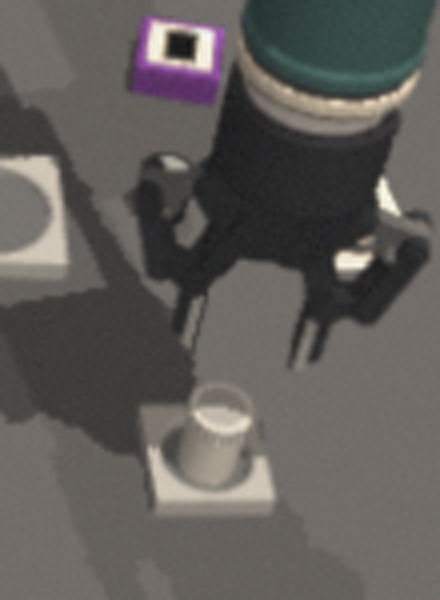

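Call:
move_arm:
  series: "0 0 0 0.1 -0.3 -0.3 0.3;0 0 0.06 0.2 -0.7 -0.6 0.6;0 0 0.128 0.21 -1 -0.6 0.8;0 0 0.128 0.21 -1 -0.6 0.9;0 0 0.128 0.21 -1 -0.6 0.9;0 0 0.128 0.21 -1 -0.6 0.9;0 0 0.128 0.21 -1 -0.6 0.9;0 0 0.128 0.21 -1 -0.6 0.9"

```text
time: 12.75
tool_pos: [0.5534, 0.2332, 0.1781]
tcp_rot: [-2.748, -1.523, 0.002]
wrist_force: [-0.5, -0.1, 0.2]
width: 0.946
```

```bash
python3 go.py .425 .302 .18 58
```

```text
t 12.75 pos [0.5534 0.2332 0.1781] psi 58.01 tilt 0.05 width 0.946 F [-0.5472 -0.0986  0.1623]
turn/120: [-0.0002  0.0004  0.    ] shift/100mm: [-0.0968 -1.4535 -0.0185]
```

Call:
move_arm:
  series: "0 0 0 -0.05 -0.5 0 0.9;0 0 0 -0.08 -1 0 0.9;0 0 0 -0.08 -1 0 0.9;0 0 0 -0.08 -1 0 0.9;0 0 0 -0.08 -1 0 0.9;0 0 0 -0.08 -1 0 0.9;0 0 0 -0.08 -1 0 0.9;0 0 0 -0.08 -1 0 0.9"

```text
time: 13.55
tool_pos: [0.4645, 0.2795, 0.1787]
tcp_rot: [2.748, 1.522, -0.0]
wrist_force: [0.9, -0.2, -0.3]
width: 0.948
```

Call:
move_arm:
  series: "0 0 0 -0.02 -0.3 0 0.9;0 0 0 -0.02 -0.45 0 0.9;0 0 0 -0.02 -0.45 0 0.9;0 0 0 -0.02 -0.45 0 0.9;0 0 0 -0.02 -0.45 0 0.9;0 0 0 -0.02 -0.45 0 0.9;0 0 0 -0.02 -0.45 0 0.9;0 0 0 -0.02 -0.45 0 0.9"

```text
time: 14.35
tool_pos: [0.4249, 0.3019, 0.1788]
tcp_rot: [2.748, 1.523, 0.0]
wrist_force: [-0.2, -0.5, -0.4]
width: 0.953
```

```bash
python3 go.py .43 .302 .18 58; python3 wr.py w7
```

```text
t 14.35 pos [0.4249 0.3019 0.1788] psi 58.01 tilt 0.0 width 0.953 F [-0.2058 -0.5083 -0.3591]
turn/120: [ 0.     -0.      0.0001] shift/100mm: [ 0.0283  0.043  -0.0124]
```

View pics/w7.png

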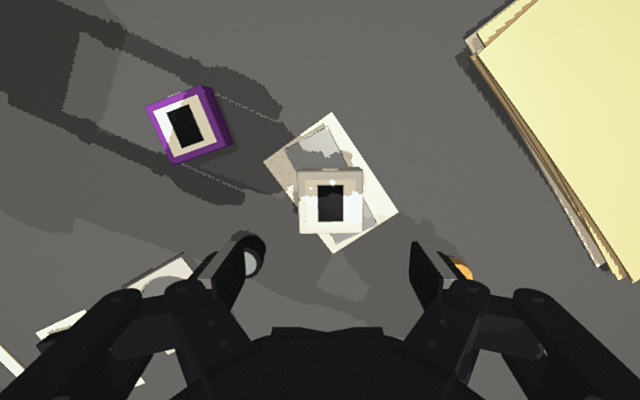

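```bash
python3 - <<'E'
from h import *
import pickle
s,w=pickle.load(open("w7.pkl","rb"))
save(w["pixels"],"w7z",(255,105,405,260),5)
E
```

```text
(no output)
```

View pics/w7z.png

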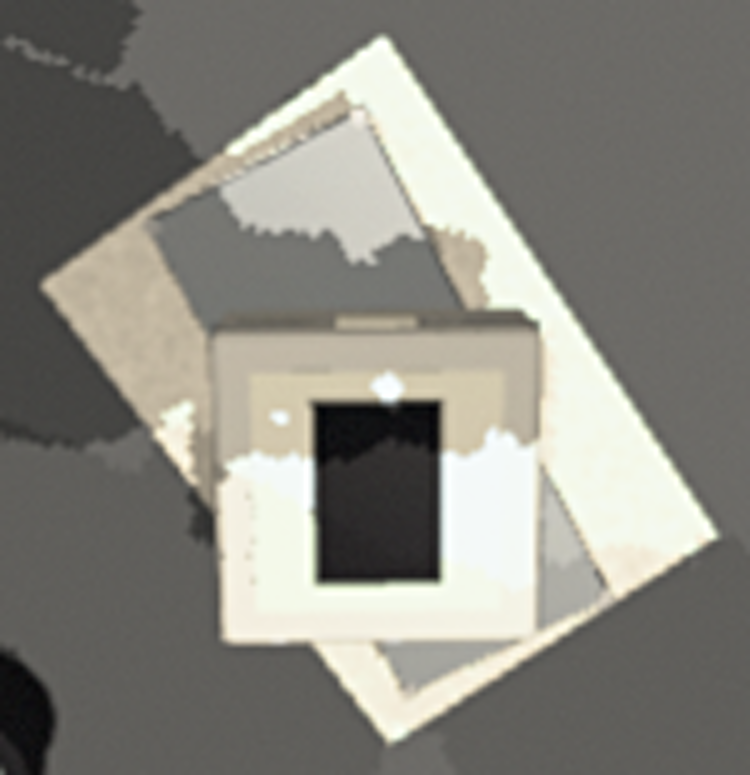

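```bash
python3 - <<'E'
from h import *
import pickle
s,w=pickle.load(open("w7.pkl","rb"));T=toolT(s)
f=lambda L:[((x+.5)/5-.5+255,(y+.5)/5-.5+105) for x,y in L]
P=plane(w,f([(212,332),(538,328),(538,640),(220,643)]),.0495,T);print(P,P.mean(0))
for a,b in((0,1),(3,2),(0,3),(1,2)):d=P[b]-P[a];print(np.degrees(np.arctan2(d[1],d[0])),np.linalg.norm(d))
Q=plane(w,f([(362,112),(150,222),(408,690),(608,598)]),.0235,T);print(Q,Q.mean(0))
for a,b in((0,3),(1,2)):d=Q[b]-Q[a];print(np.degrees(np.arctan2(d[1],d[0])),np.linalg.norm(d))
E
python3 go.py .43 .302 .08 57.5
```

```text
[[0.3929 0.2922 0.0495]
 [0.4221 0.3402 0.0495]
 [0.4719 0.3112 0.0495]
 [0.4416 0.2616 0.0495]] [0.4322 0.3013 0.0495]
58.68110451619825 0.056114621802837356
58.544727642672164 0.05805563344364379
-32.1336845742027 0.057492606051759786
-30.20216737060254 0.05763592525929418
[[0.3761 0.3332 0.0235]
 [0.372  0.2891 0.0235]
 [0.4781 0.2804 0.0235]
 [0.4824 0.3247 0.0235]] [0.4272 0.3069 0.0235]
-4.566015693070375 0.10663541047355644
-4.678987848764436 0.10643702804053368
t 14.4 pos [0.4248 0.3019 0.1788] psi 58.01 tilt 0.0 width 0.948 F [ 0.0758  0.8803 -1.2485]
turn/120: [0.     0.     0.0043] shift/100mm: [0.0287 0.0434 0.9876]
```

Call:
move_arm:
  series: "0 0 -0.005 0.03 0.07 0.2 0.95;0 0 -0.005 0.03 0.07 0.5 0.95;0 0 -0.005 0.03 0.07 0.8 0.95;0 0 -0.005 0.03 0.07 1 0.95;0 0 -0.005 0.03 0.07 1 0.95;0 0 -0.005 0.03 0.07 1 0.95;0 0 -0.005 0.03 0.07 1 0.95;0 0 -0.005 0.03 0.07 1 0.95"

```text
time: 15.2
tool_pos: [0.4333, 0.3016, 0.0805]
tcp_rot: [-2.739, -1.538, -0.005]
wrist_force: [-0.3, 0.4, 0.4]
width: 0.973
```

```bash
python3 go.py .432 .3008 .052 58.6; python3 wr.py w8
```

```text
t 15.2 pos [0.4333 0.3016 0.0805] psi 58.64 tilt 0.18 width 0.973 F [-0.3146  0.4443  0.3855]
turn/120: [ 0.0007 -0.0014  0.0003] shift/100mm: [-0.0146 -0.0069  0.285 ]
```

View pics/w8.png

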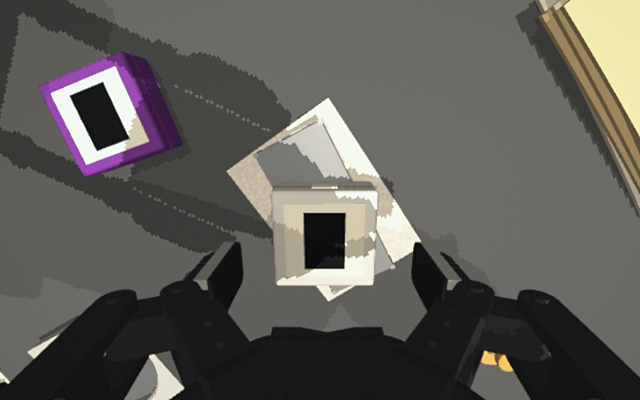

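Call:
move_arm:
  series: "0 0 0 -0.01 0 0.1 0.95;0 0 0 -0.01 0 0.2 0.95;0 0 0 -0.01 0 0.28 0.95;0 0 0 -0.01 0 0.28 0.95;0 0 0 -0.01 0 0.28 0.8;0 0 0 -0.01 0 0.28 0.6;0 0 0 -0.01 0 0.28 0.4;0 0 0 -0.01 0 0.28 0.2"
  squeeze: 35

```text
time: 16.05
tool_pos: [0.4321, 0.3004, 0.0514]
tcp_rot: [-2.739, -1.538, -0.002]
wrist_force: [1.0, -0.6, 0.3]
width: 0.667
```

Call:
move_arm:
  series: "0 0 0 0 0 0 0.2;0 0 0 0 0 0 0.2;0 0 0 0 0 0 0.2;0 0 0 0 0 -0.05 0.2;0 0 0 0 0 -0.1 0.2;0 0 0 0 0 -0.2 0.2;0 0 0 0 0 -0.3 0.2;0 0 0 0 0 -0.3 0.2"

```text
time: 16.85
tool_pos: [0.4329, 0.3008, 0.0829]
tcp_rot: [-2.739, -1.538, -0.006]
wrist_force: [0.9, 0.5, -1.4]
width: 0.668
```

```bash
python3 go.py .661 .0055 .09 87.2; python3 wr.py w9
```

```text
t 16.85 pos [0.4329 0.3008 0.0829] psi 58.64 tilt 0.21 width 0.668 F [ 0.8793  0.5405 -1.4096]
turn/120: [ 0.0012 -0.0013 -0.238 ] shift/100mm: [-1.3341  3.4852 -0.0697]
```

View pics/w9.png

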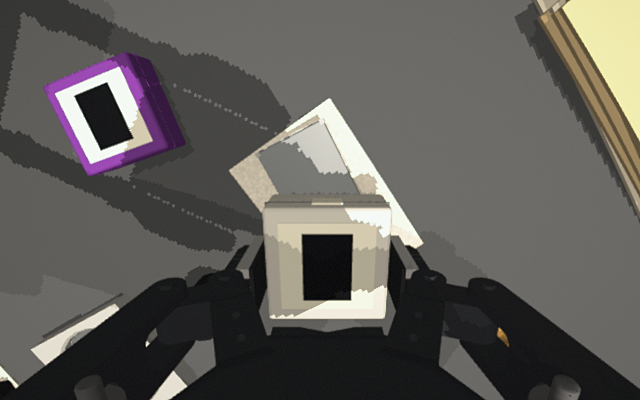

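Call:
move_arm:
  series: "0 0 0 0 0.1 -0.1 0.2;0 0 -0.06 -0.1 0.3 -0.2 0.2;0 0 -0.12 -0.2 0.5 -0.3 0.2;0 0 -0.18 -0.3 0.7 -0.35 0.2;0 0 -0.238 -0.36 0.9 -0.35 0.2;0 0 -0.238 -0.38 1 -0.35 0.2;0 0 -0.238 -0.38 1 -0.35 0.2;0 0 -0.238 -0.38 1 -0.35 0.2"

```text
time: 17.7
tool_pos: [0.4969, 0.2155, 0.1155]
tcp_rot: [-2.278, -2.163, 0.001]
wrist_force: [-0.5, 0.9, -2.1]
width: 0.669
```

```bash
python3 go.py .661 .0055 .09 87.2
```

```text
t 17.7 pos [0.4969 0.2155 0.1155] psi 87.04 tilt 0.06 width 0.669 F [-0.4976  0.8612 -2.1321]
turn/120: [-0.0005 -0.     -0.0014] shift/100mm: [-2.0128  1.7481  0.2532]
```

Call:
move_arm:
  series: "0 0 0 -0.2 0.17 0 0.2;0 0 0 -0.4 0.34 0 0.2;0 0 0 -0.6 0.52 0 0.2;0 0 0 -0.8 0.7 0 0.2;0 0 0 -1 0.87 0 0.2;0 0 0 -1 0.87 0 0.2;0 0 0 -1 0.87 0 0.2;0 0 0 -1 0.87 0 0.2"

```text
time: 18.5
tool_pos: [0.5781, 0.1124, 0.1153]
tcp_rot: [-2.274, -2.166, 0.001]
wrist_force: [-0.0, -0.5, -1.8]
width: 0.668
```

Call:
move_arm:
  series: "0 0 0 -0.2 0.17 0 0.2;0 0 0 -0.4 0.34 0 0.2;0 0 0 -0.6 0.52 0 0.2;0 0 0 -0.8 0.7 0 0.2;0 0 0 -1 0.87 0 0.2;0 0 0 -1 0.87 0.1 0.2;0 0 0 -1 0.87 0.2 0.2;0 0 0 -1 0.87 0.2 0.2"

```text
time: 19.3
tool_pos: [0.6582, 0.0087, 0.0928]
tcp_rot: [-2.271, -2.164, 0.006]
wrist_force: [-0.7, 1.0, -1.6]
width: 0.672
```

```bash
python3 go.py .661 .0055 .0345 87.2; python3 wr.py w10
```

```text
t 19.3 pos [0.6582 0.0087 0.0928] psi 87.25 tilt 0.34 width 0.672 F [-0.6656  1.0123 -1.6175]
turn/120: [-0.0028 -0.0002  0.0004] shift/100mm: [-0.0305  0.0331  0.5827]
```

View pics/w10.png

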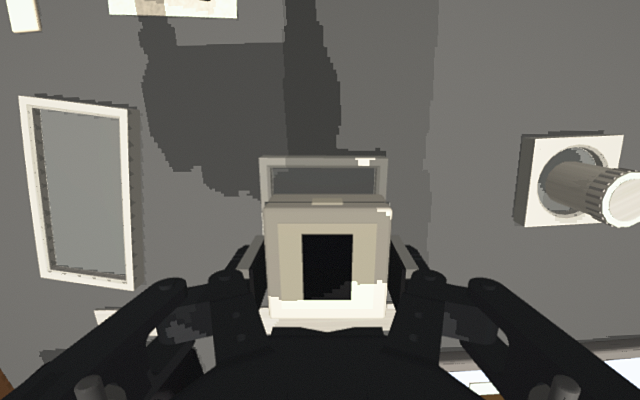

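Call:
move_arm:
  series: "0 0 0 -0.03 0.03 0.1 0.2;0 0 0 -0.03 0.03 0.2 0.2;0 0 0 -0.03 0.03 0.3 0.2;0 0 0 -0.03 0.03 0.4 0.2;0 0 0 -0.03 0.03 0.5 0.2;0 0 0 -0.03 0.03 0.54 0.2;0 0 0 -0.03 0.03 0.54 0.2;0 0 0 -0.03 0.03 0.54 0.2"

```text
time: 20.15
tool_pos: [0.6642, 0.0041, 0.0419]
tcp_rot: [2.275, 2.166, 0.0]
wrist_force: [0.4, 0.6, -0.3]
width: 0.668
```

```bash
python3 go.py .661 .0055 .034 87.2; python3 wr.py w11
```

```text
t 20.15 pos [0.6642 0.0041 0.0419] psi 87.19 tilt 0.01 width 0.668 F [ 0.3841  0.5557 -0.2618]
turn/120: [ 0.0001  0.     -0.0001] shift/100mm: [ 0.0127 -0.0329  0.0787]
```

View pics/w11.png

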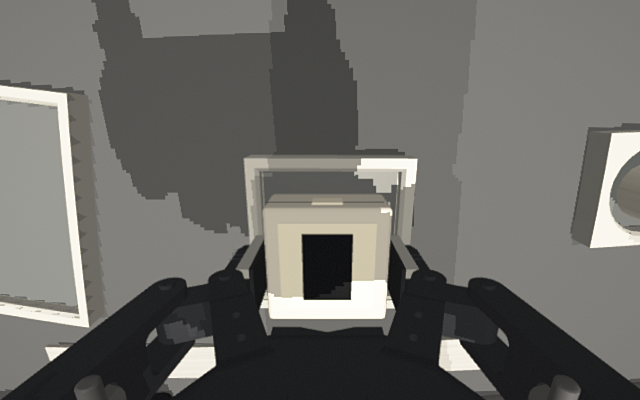

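Call:
move_arm:
  series: "0 0 0 0.01 -0.03 0.02 0.2;0 0 0 0.01 -0.03 0.04 0.2;0 0 0 0.01 -0.03 0.05 0.2;0 0 0 0.01 -0.03 0.06 0.2;0 0 0 0.01 -0.03 0.06 0.2;0 0 0 0.01 -0.03 0.07 0.2;0 0 0 0.01 -0.03 0.07 0.2;0 0 0 0.01 -0.03 0.07 0.2"

```text
time: 21.0
tool_pos: [0.6611, 0.0052, 0.0347]
tcp_rot: [-2.275, -2.166, 0.0]
wrist_force: [0.6, 0.3, -1.5]
width: 0.672
```

Call:
move_arm:
  series: "0 0 0 0 0 0.005 0.2;0 0 0 0 0 0.005 0.2;0 0 0 0 0 0.01 0.2;0 0 0 0 0 0.01 0.2;0 0 0 0 0 0.015 0.2;0 0 0 0 0 0.015 0.2;0 0 0 0 0 0.015 0.2;0 0 0 0 0 0.015 0.2"

```text
time: 21.8
tool_pos: [0.6612, 0.0053, 0.034]
tcp_rot: [2.275, 2.166, 0.0]
wrist_force: [-2.6, 0.0, 5.3]
width: 0.671
```

Call:
move_arm:
  series: "0 0 0 0 0 -0.005 0.3;0 0 0 0 0 -0.005 0.45;0 0 0 0 0 -0.005 0.6;0 0 0 0 0 -0.005 0.7;0 0 0 0 0 -0.005 0.7;0 0 0 0 0 -0.1 0.7;0 0 0 0 0 -0.4 0.7;0 0 0 0 0 -0.8 0.7"

```text
time: 22.6
tool_pos: [0.659, 0.0053, 0.1119]
tcp_rot: [-2.272, -2.164, 0.006]
wrist_force: [0.3, -0.3, 0.2]
width: 0.852
```

```bash
python3 go.py .428 .305 .18 85.3; python3 wr.py w12
```

```text
t 22.6 pos [0.659  0.0053 0.1119] psi 87.2 tilt 0.31 width 0.852 F [ 0.2725 -0.279   0.2007]
turn/120: [-0.0026  0.0001  0.0158] shift/100mm: [ 2.8803 -2.4573 -0.6683]
```

View pics/w12.png

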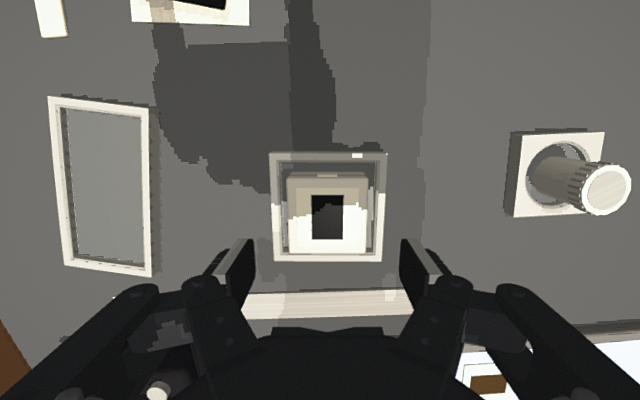

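The slide box sits level and centred in its nest, pixel (327,212). Next is the tin, which is close by.

```bash
python3 go.py .4592 -.0785 .18 87.2
```

```text
t 22.65 pos [0.6648 0.0052 0.1219] psi 87.2 tilt 0.52 width 0.845 F [ 2.7052 -0.3049  4.9545]
turn/120: [ 0.0043 -0.0001  0.    ] shift/100mm: [-0.9364 -2.0073 -0.599 ]
```

Call:
move_arm:
  series: "0 0 0 -0.2 -0.3 -0.3 0.9;0 0 0 -0.35 -0.7 -0.6 1;0 0 0 -0.4 -1 -0.68 1;0 0 0 -0.4 -1 -0.68 1;0 0 0 -0.4 -1 -0.68 1;0 0 0 -0.4 -1 -0.68 1;0 0 0 -0.4 -1 -0.68 1;0 0 0 -0.4 -1 -0.68 1"

```text
time: 23.45
tool_pos: [0.5597, -0.0296, 0.1805]
tcp_rot: [-2.274, -2.166, 0.001]
wrist_force: [-0.6, 0.0, 0.3]
width: 0.998
```

Call:
move_arm:
  series: "0 0 0 -0.2 -0.4 0 1;0 0 0 -0.4 -0.8 0 1;0 0 0 -0.47 -1 0 1;0 0 0 -0.47 -1 0 1;0 0 0 -0.47 -1 0 1;0 0 0 -0.47 -1 0 1;0 0 0 -0.47 -1 0 1;0 0 0 -0.47 -1 0 1"

```text
time: 24.25
tool_pos: [0.4579, -0.0716, 0.1813]
tcp_rot: [-2.274, -2.167, -0.0]
wrist_force: [0.3, -0.2, 0.7]
width: 1.002
```

```bash
python3 go.py .4592 -.0785 .08 87.2;python3 wr.py w13
```

```text
t 24.25 pos [ 0.4579 -0.0716  0.1813] psi 87.24 tilt 0.0 width 1.002 F [ 0.2525 -0.2378  0.6841]
turn/120: [-0.     -0.      0.0003] shift/100mm: [-0.0686  0.0164  1.0127]
```

View pics/w13.png

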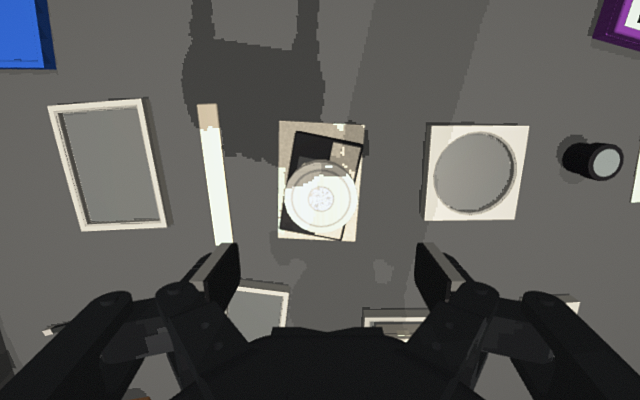

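```bash
python3 - <<'E'
from h import *
import pickle
s,w=pickle.load(open("w13.pkl","rb"));T=toolT(s)
print(plane(w,[(321.5,198)],.0495,T))
n=plane(w,[(427,124),(529,126),(516,220),(423,219)],.014,T);print("tin nest",n.mean(0))
print("cas nest",plane(w,[(48,106),(147,98),(171,227),(81,231)],.014,T).mean(0))
save(w["pixels"],"w13z",(265,110,375,250),5)
E
```

```text
[[ 0.4609 -0.0759  0.0495]]
tin nest [0.4535 0.0773 0.014 ]
cas nest [ 0.4299 -0.2876  0.014 ]
```

View pics/w13z.png

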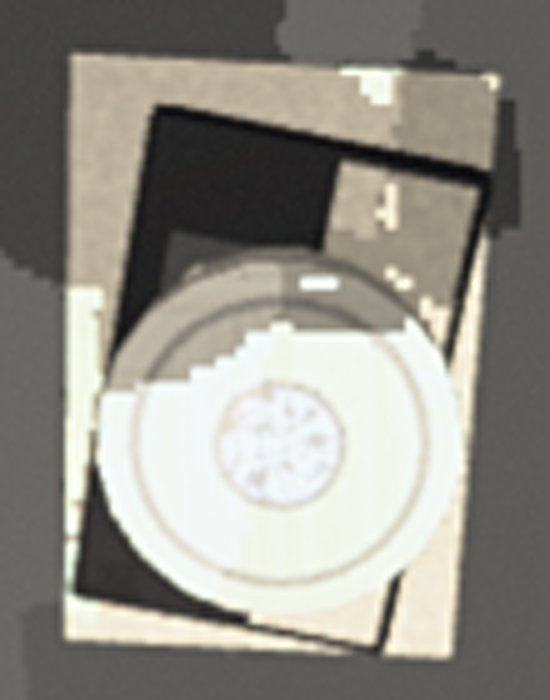

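Call:
move_arm:
  series: "0 0 0 -0.05 0.02 0.2 1;0 0 0 -0.05 0.02 0.5 1;0 0 0 -0.05 0.02 0.8 1;0 0 0 -0.05 0.02 1 1;0 0 0 -0.05 0.02 1 1;0 0 0 -0.05 0.02 1 1;0 0 0 -0.05 0.02 1 1;0 0 0 -0.05 0.02 1 1"

```text
time: 25.1
tool_pos: [0.4603, -0.0772, 0.0829]
tcp_rot: [2.273, 2.165, 0.003]
wrist_force: [1.1, -0.5, 0.3]
width: 0.999
```

```bash
python3 go.py .4602 -.0768 .05 87.2;python3 wr.py w14
```

```text
t 25.1 pos [ 0.4603 -0.0772  0.0829] psi 87.2 tilt 0.18 width 0.999 F [ 1.1227 -0.464   0.2803]
turn/120: [0.0015 0.0003 0.    ] shift/100mm: [ 0.0044 -0.002   0.3292]
```

View pics/w14.png

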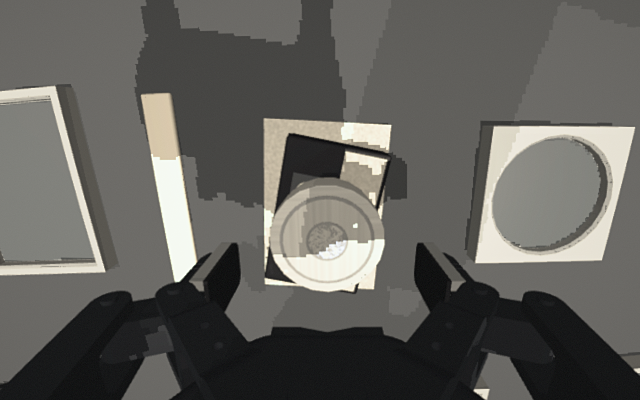

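Call:
move_arm:
  series: "0 0 0 0 0 0.1 1;0 0 0 0 0 0.2 1;0 0 0 0 0 0.31 1;0 0 0 0 0 0.31 1;0 0 0 0 0 0.31 0.9;0 0 0 0 0 0.31 0.75;0 0 0 0 0 0.31 0.6;0 0 0 0 0 0.31 0.4"
  squeeze: 35

```text
time: 25.95
tool_pos: [0.4594, -0.0771, 0.051]
tcp_rot: [2.274, 2.166, 0.001]
wrist_force: [0.4, -0.3, 2.5]
width: 0.74
```

Call:
move_arm:
  series: "0 0 0 0 0 0 0.4;0 0 0 0 0 0 0.4;0 0 0 0 0 0 0.4;0 0 0 0 0 -0.05 0.4;0 0 0 0 0 -0.1 0.4;0 0 0 0 0 -0.2 0.4;0 0 0 0 0 -0.35 0.4;0 0 0 0 0 -0.35 0.4"

```text
time: 26.75
tool_pos: [0.4607, -0.0773, 0.0876]
tcp_rot: [2.272, 2.164, 0.004]
wrist_force: [1.0, -0.6, -1.5]
width: 0.743
```

```bash
python3 go.py .453 .0773 .085 87.2;python3 wr.py w15
```

```text
t 26.75 pos [ 0.4607 -0.0773  0.0876] psi 87.19 tilt 0.26 width 0.743 F [ 1.0332 -0.5528 -1.478 ]
turn/120: [ 0.0021  0.0003 -0.0001] shift/100mm: [ 1.5408 -0.1523  0.0241]
```

View pics/w15.png

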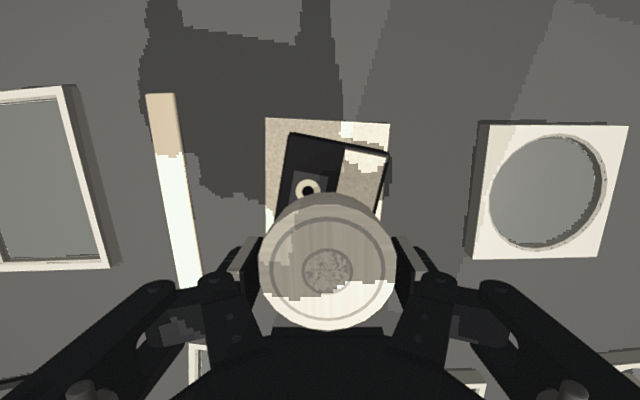

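Call:
move_arm:
  series: "0 0 0 0.15 0 0 0.4;0 0 0 0.3 -0.05 0 0.4;0 0 0 0.5 -0.1 0 0.4;0 0 0 0.7 -0.1 0 0.4;0 0 0 0.9 -0.1 0 0.4;0 0 0 1 -0.1 0 0.4;0 0 0 1 -0.1 0 0.4;0 0 0 1 -0.1 0 0.4"

```text
time: 27.6
tool_pos: [0.4535, 0.0232, 0.085]
tcp_rot: [-2.274, -2.167, 0.001]
wrist_force: [-0.4, 0.2, -1.4]
width: 0.744
```

Call:
move_arm:
  series: "0 0 0 0.15 0 0 0.4;0 0 0 0.3 -0.03 0 0.4;0 0 0 0.45 -0.05 0 0.4;0 0 0 0.54 -0.05 0.1 0.4;0 0 0 0.54 -0.05 0.2 0.4;0 0 0 0.54 -0.05 0.3 0.4;0 0 0 0.54 -0.05 0.3 0.4;0 0 0 0.54 -0.05 0.3 0.4"

```text
time: 28.4
tool_pos: [0.4507, 0.077, 0.0544]
tcp_rot: [-2.275, -2.165, 0.003]
wrist_force: [0.2, -0.1, -1.4]
width: 0.743
```

```bash
python3 go.py .453 .0773 .0325 87.2;python3 wr.py w16
```

```text
t 28.4 pos [0.4507 0.077  0.0544] psi 87.16 tilt 0.11 width 0.743 F [ 0.1688 -0.1118 -1.4057]
turn/120: [-0.0009  0.0002 -0.0004] shift/100mm: [0.0044 0.0232 0.219 ]
```

View pics/w16.png

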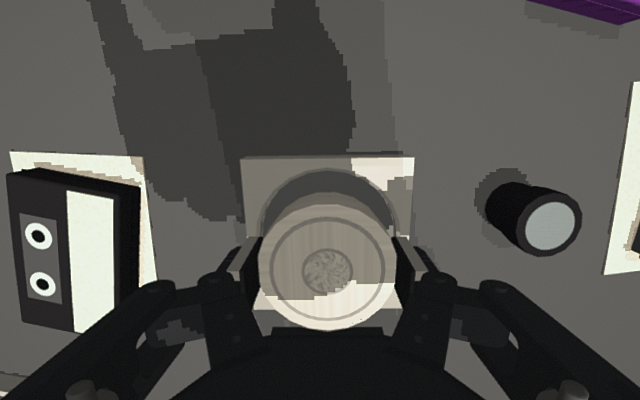

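Call:
move_arm:
  series: "0 0 0 0 0.02 0.05 0.4;0 0 0 0 0.02 0.1 0.4;0 0 0 0 0.02 0.14 0.4;0 0 0 0 0.02 0.17 0.4;0 0 0 0 0.02 0.19 0.4;0 0 0 0 0.02 0.2 0.4;0 0 0 0 0.02 0.2 0.4;0 0 0 0 0.02 0.2 0.4"

```text
time: 29.25
tool_pos: [0.4535, 0.0775, 0.0354]
tcp_rot: [2.275, 2.166, 0.0]
wrist_force: [-0.2, -0.1, -1.3]
width: 0.743
```

Call:
move_arm:
  series: "0 0 0 0 0 0.005 0.4;0 0 0 0 0 0.005 0.4;0 0 0 0 0 0.01 0.4;0 0 0 0 0 0.01 0.4;0 0 0 0 0 0.015 0.4;0 0 0 0 0 0.015 0.4;0 0 0 0 0 0.015 0.4;0 0 0 0 0 0.015 0.4"

```text
time: 30.05
tool_pos: [0.4533, 0.0775, 0.0338]
tcp_rot: [-2.275, -2.166, 0.0]
wrist_force: [-0.6, -0.2, -1.5]
width: 0.744
```

Call:
move_arm:
  series: "0 0 0 0 0 0.005 0.4;0 0 0 0 0 0.005 0.4;0 0 0 0 0 0.01 0.4;0 0 0 0 0 0.01 0.4;0 0 0 0 0 0.015 0.4;0 0 0 0 0 0.015 0.4;0 0 0 0 0 0.015 0.4;0 0 0 0 0 0.015 0.4"

```text
time: 30.85
tool_pos: [0.4535, 0.0775, 0.0335]
tcp_rot: [-2.275, -2.166, 0.0]
wrist_force: [-5.1, 0.0, 11.2]
width: 0.744
```

Call:
move_arm:
  series: "0 0 0 0 0 -0.01 0.5;0 0 0 0 0 -0.01 0.6;0 0 0 0 0 -0.01 0.75;0 0 0 0 0 -0.01 0.9;0 0 0 0 0 -0.01 0.9;0 0 0 0 0 -0.1 0.9;0 0 0 0 0 -0.4 0.9;0 0 0 0 0 -0.8 0.9"

```text
time: 31.65
tool_pos: [0.4513, 0.0772, 0.1116]
tcp_rot: [-2.273, -2.164, 0.006]
wrist_force: [0.9, -0.3, 0.2]
width: 0.948
```

Call:
move_arm:
  series: "0 0 0 0 0 -0.3 1;0 0 0 -0.3 0 -0.5 1;0 0 0 -0.6 0 -0.6 1;0 0 0 -0.9 0.03 -0.6 1;0 0 0 -1 0.05 -0.6 1;0 0 0 -1 0.05 -0.6 1;0 0 0 -1 0.05 -0.6 1;0 0 0 -1 0.05 -0.6 1"

```text
time: 32.45
tool_pos: [0.4532, -0.0217, 0.1719]
tcp_rot: [-2.274, -2.167, 0.0]
wrist_force: [-0.5, -0.1, 0.7]
width: 0.998
```

```bash
python3 go.py .459 -.080 .16 76.4;python3 wr.py w17
```

```text
t 32.45 pos [ 0.4532 -0.0217  0.1719] psi 87.24 tilt 0.06 width 0.998 F [-0.4671 -0.0892  0.7262]
turn/120: [-0.0005 -0.0002  0.0903] shift/100mm: [-0.5797  0.0866  0.1186]
```

View pics/w17.png

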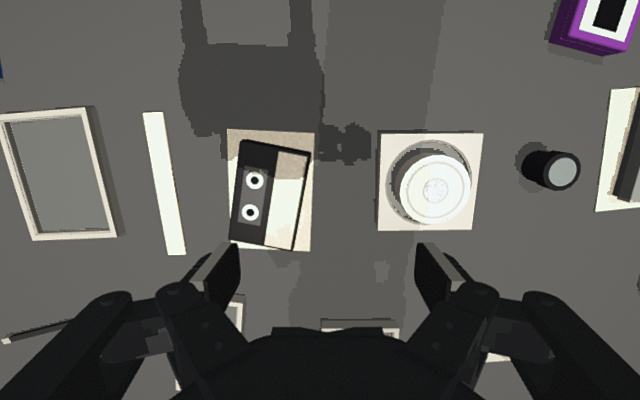

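The tin sits in its nest at (432,188) and the cassette is now clear at (271,193). I'll measure the cassette and go on.

Call:
move_arm:
  series: "0 0 0.03 -0.2 0 0 1;0 0 0.06 -0.4 0.05 0 1;0 0 0.09 -0.55 0.08 0 1;0 0 0.09 -0.58 0.08 0 1;0 0 0.09 -0.58 0.08 0 1;0 0 0.09 -0.58 0.08 0 1;0 0 0.09 -0.58 0.08 0 1;0 0 0.09 -0.58 0.08 0 1"

```text
time: 33.3
tool_pos: [0.4585, -0.0803, 0.1722]
tcp_rot: [-2.468, -1.944, -0.0]
wrist_force: [0.3, 0.6, -0.0]
width: 0.999
```

```bash
python3 wr.py w18; python3 - <<'E'
from h import *
import pickle
s,w=pickle.load(open("w18.pkl","rb"))
save(w["pixels"],"w18z",(250,100,400,250),5)
s,w=pickle.load(open("w17.pkl","rb"))
save(w["pixels"],"w17z",(215,120,325,260),5)
E
```

```text
(no output)
```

View pics/w18z.png

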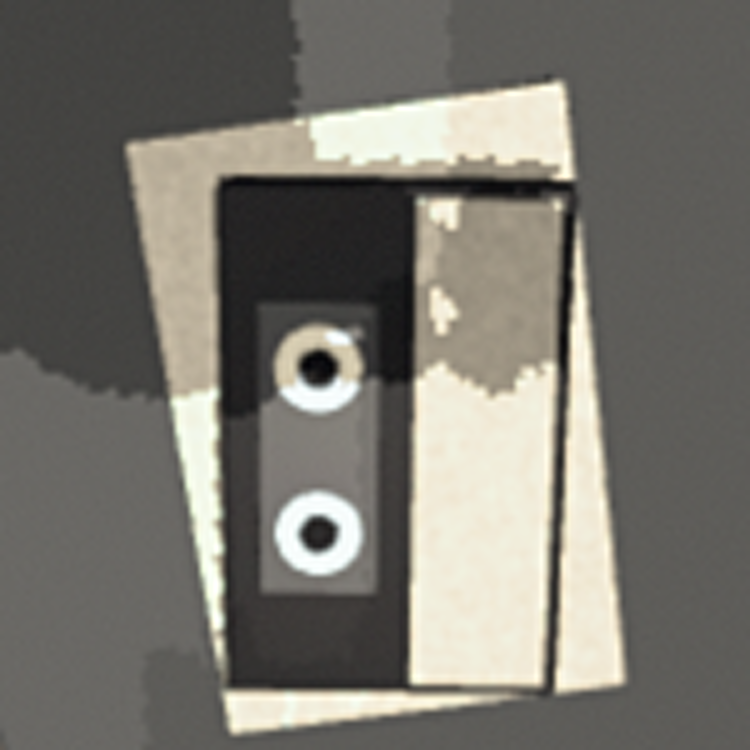

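View pics/w17z.png

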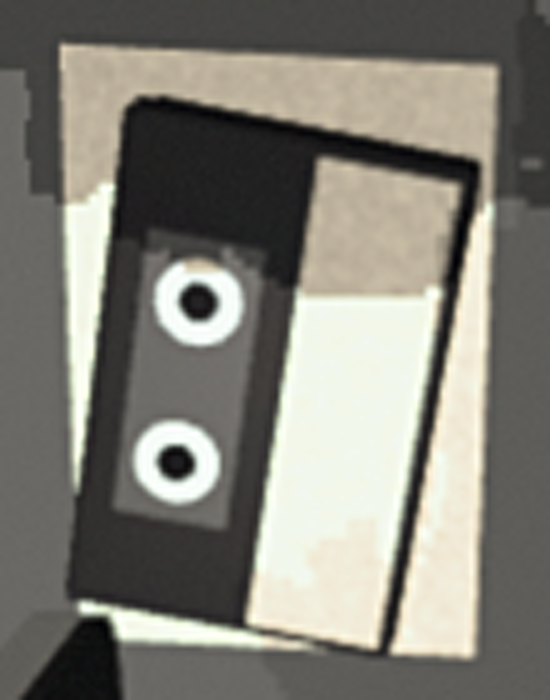

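```bash
python3 - <<'E'
from h import *
import pickle
s,w=pickle.load(open("w18.pkl","rb"));T=toolT(s)
s7,w7=pickle.load(open("w17.pkl","rb"));T7=toolT(s7)
f=lambda L,o:[((x+.5)/5-.5+o[0],(y+.5)/5-.5+o[1]) for x,y in L]
P=plane(w,f([(221,192),(566,197),(548,690),(225,688)],(250,100)),.0235,T);print(P,P.mean(0))
for a,b in((0,1),(3,2),(0,3),(1,2)):d=P[b]-P[a];print(np.degrees(np.arctan2(d[1],d[0])),np.linalg.norm(d))
for a,b in(((318,367),(199,302)),((318,533),(177,462))):
    r=[];
    for ww,p,o,t in((w,a,(250,100),T),(w7,b,(215,120),T7)):
        oo,dd=ray(ww,f([p],o),t);r.append((oo,dd[0]))
    print(tri(r), plane(w,f([a],(250,100)),.0235,T))
E
python3 go.py .459 -.080 .08 76.4
```

```text
[[ 0.4047 -0.0973  0.0235]
 [ 0.4201 -0.037   0.0235]
 [ 0.5133 -0.06    0.0235]
 [ 0.4979 -0.122   0.0235]] [ 0.459  -0.0791  0.0235]
75.60484986801141 0.06226587583725974
76.04158126097185 0.06384684432800092
-14.805922332943869 0.09640040606502
-13.864692851283698 0.09591537775133853
(array([ 0.4399, -0.0882,  0.0238]), [np.float64(0.0001244822055484639), np.float64(0.00012448220554825532)]) [[ 0.4398 -0.0882  0.0235]]
(array([ 0.4713, -0.0962,  0.023 ]), [np.float64(6.90675357164727e-05), np.float64(6.906753571641442e-05)]) [[ 0.4711 -0.0962  0.0235]]
t 33.35 pos [ 0.4586 -0.0804  0.1723] psi 76.45 tilt 0.01 width 1.004 F [ 0.6262 -0.5551  0.1664]
turn/120: [ 0.     -0.      0.0004] shift/100mm: [0.0052 0.0033 0.9229]
```

Call:
move_arm:
  series: "0 0 0.004 0.01 0 0.2 1;0 0 0.004 0.01 0 0.5 1;0 0 0.004 0.01 0 0.8 1;0 0 0.004 0.01 0 0.95 1;0 0 0.004 0.01 0 0.95 1;0 0 0.004 0.01 0 0.95 1;0 0 0.004 0.01 0 0.95 1;0 0 0.004 0.01 0 0.95 1"

```text
time: 34.15
tool_pos: [0.4601, -0.0802, 0.0787]
tcp_rot: [2.475, 1.931, 0.003]
wrist_force: [-0.7, -0.2, 0.3]
width: 1.002
```

```bash
python3 go.py .459 -.0793 .025 75.9;python3 wr.py w19
```

```text
t 34.15 pos [ 0.4601 -0.0802  0.0787] psi 75.92 tilt 0.16 width 1.002 F [-0.7239 -0.2358  0.2523]
turn/120: [ 0.0014 -0.      0.0002] shift/100mm: [ 0.0061 -0.0144  0.5372]
```

View pics/w19.png

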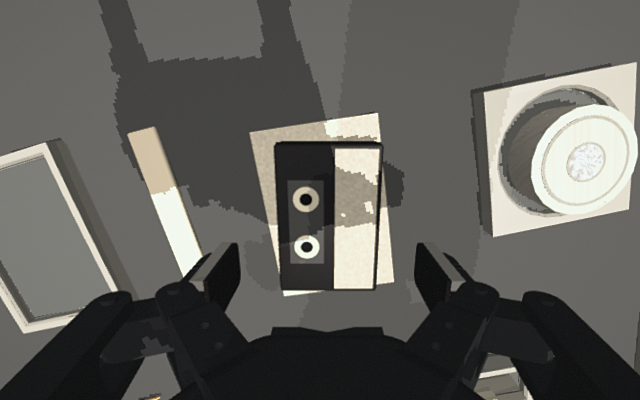

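Call:
move_arm:
  series: "0 0 0 0.01 -0.01 0.15 1;0 0 0 0.01 -0.01 0.3 1;0 0 0 0.01 -0.01 0.42 1;0 0 0 0.01 -0.01 0.49 1;0 0 0 0.01 -0.01 0.52 1;0 0 0 0.01 -0.01 0.52 1;0 0 0 0.01 -0.01 0.52 1;0 0 0 0.01 -0.01 0.52 1"

```text
time: 35.0
tool_pos: [0.4587, -0.0789, 0.0258]
tcp_rot: [2.476, 1.932, 0.001]
wrist_force: [-0.1, -0.3, 1.4]
width: 0.998
```

```bash
python3 go.py .459 -.0793 .025 75.9;python3 wr.py w20
```

```text
t 35.0 pos [ 0.4587 -0.0789  0.0258] psi 75.92 tilt 0.06 width 0.998 F [-0.1212 -0.3086  1.4166]
turn/120: [0.0005 0.     0.0001] shift/100mm: [-0.003   0.0041  0.0083]
```

View pics/w20.png

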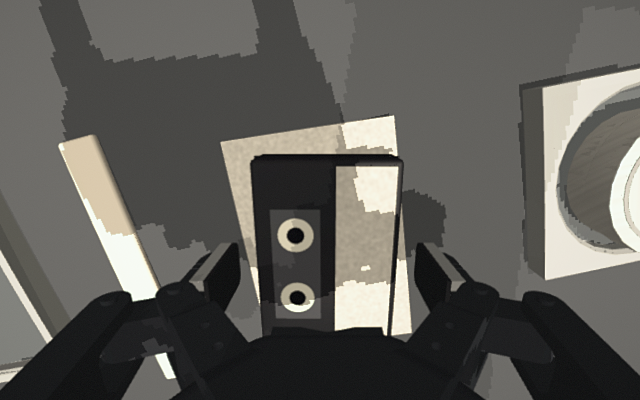

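Call:
move_arm:
  series: "0 0 0 0 0 0.01 0.9;0 0 0 0 0 0.01 0.8;0 0 0 0 0 0.01 0.7;0 0 0 0 0 0.01 0.6;0 0 0 0 0 0.01 0.5;0 0 0 0 0 0.01 0.4;0 0 0 0 0 0.01 0.4;0 0 0 0 0 0.01 0.4"
  squeeze: 40

```text
time: 35.85
tool_pos: [0.4583, -0.0788, 0.0246]
tcp_rot: [2.477, 1.932, 0.0]
wrist_force: [-1.6, -0.0, 5.2]
width: 0.76
```

Call:
move_arm:
  series: "0 0 0 0 0 0 0.4;0 0 0 0 0 -0.02 0.4;0 0 0 0 0 -0.08 0.4;0 0 0 0 0 -0.16 0.4;0 0 0 0 0 -0.25 0.4;0 0 0 0 0 -0.35 0.4;0 0 0 0 0 -0.35 0.4;0 0 0 0 0 -0.35 0.4"

```text
time: 36.65
tool_pos: [0.4586, -0.0789, 0.0599]
tcp_rot: [2.476, 1.932, 0.001]
wrist_force: [-0.2, 0.2, -1.4]
width: 0.762
```

```bash
python3 go.py .4297 -.2908 .06 90;python3 wr.py w21
```

```text
t 36.65 pos [ 0.4586 -0.0789  0.0599] psi 75.92 tilt 0.08 width 0.762 F [-0.1996  0.1723 -1.4253]
turn/120: [ 0.0007  0.0001 -0.1174] shift/100mm: [-2.1259  0.2354 -0.0002]
```

View pics/w21.png

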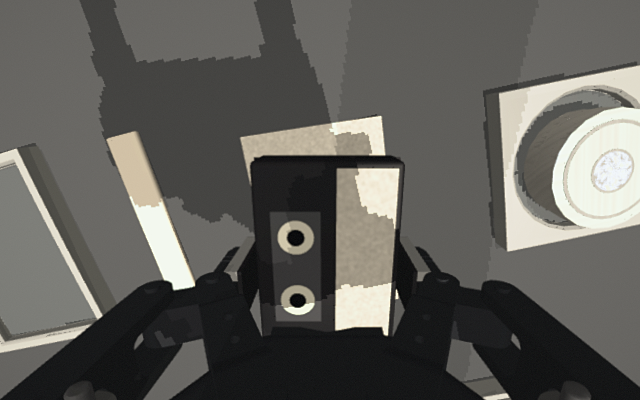

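Call:
move_arm:
  series: "0 0 0 -0.1 0 -0.1 0.4;0 0 -0.03 -0.3 0.03 -0.2 0.4;0 0 -0.06 -0.5 0.05 -0.2 0.4;0 0 -0.09 -0.7 0.07 -0.2 0.4;0 0 -0.117 -0.9 0.09 -0.2 0.4;0 0 -0.117 -1 0.11 -0.2 0.4;0 0 -0.117 -1 0.11 -0.2 0.4;0 0 -0.117 -1 0.11 -0.2 0.4"

```text
time: 37.5
tool_pos: [0.4442, -0.1783, 0.0792]
tcp_rot: [-2.224, -2.218, -0.0]
wrist_force: [-1.1, 0.5, -0.9]
width: 0.764
```

```bash
python3 go.py .4297 -.2908 .06 90
```

```text
t 37.5 pos [ 0.4442 -0.1783  0.0792] psi 89.85 tilt 0.04 width 0.764 F [-1.1033  0.5373 -0.9407]
turn/120: [-0.0002 -0.0003 -0.0012] shift/100mm: [-1.1253 -0.1424  0.1916]
```

Call:
move_arm:
  series: "0 0 0 -0.15 0 0 0.4;0 0 0 -0.3 -0.05 0 0.4;0 0 0 -0.5 -0.07 0 0.4;0 0 0 -0.7 -0.1 0 0.4;0 0 0 -0.9 -0.12 0 0.4;0 0 0 -1 -0.14 0 0.4;0 0 0 -1 -0.14 0 0.4;0 0 0 -1 -0.14 0 0.4"

```text
time: 38.3
tool_pos: [0.4302, -0.278, 0.0791]
tcp_rot: [-2.222, -2.22, -0.0]
wrist_force: [0.6, 0.6, -2.0]
width: 0.762
```

```bash
python3 go.py .4297 -.2908 .06 90; python3 wr.py w22
```

```text
t 38.3 pos [ 0.4302 -0.278   0.0791] psi 89.94 tilt 0.05 width 0.762 F [ 0.6334  0.5524 -2.0114]
turn/120: [-0.0002 -0.0004 -0.0005] shift/100mm: [-0.1286 -0.0048  0.1906]
```

View pics/w22.png

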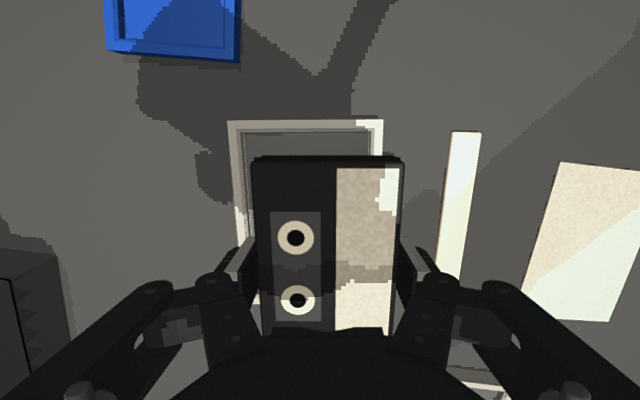

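Call:
move_arm:
  series: "0 0 0 -0.12 0 0 0.4;0 0 0 -0.13 0 0.1 0.4;0 0 0 -0.13 0 0.2 0.4;0 0 0 -0.13 0 0.3 0.4;0 0 0 -0.13 0 0.4 0.4;0 0 0 -0.13 0 0.4 0.4;0 0 0 -0.13 0 0.4 0.4;0 0 0 -0.13 0 0.4 0.4"

```text
time: 39.15
tool_pos: [0.4307, -0.2916, 0.0395]
tcp_rot: [2.222, 2.22, 0.0]
wrist_force: [0.3, 0.6, -0.8]
width: 0.761
```

```bash
python3 go.py .4297 -.2908 .0295 90; python3 wr.py w23
```

```text
t 39.15 pos [ 0.4307 -0.2916  0.0395] psi 89.96 tilt 0.03 width 0.761 F [ 0.2766  0.6223 -0.8343]
turn/120: [ 0.0002  0.0002 -0.0003] shift/100mm: [ 0.0077 -0.0098  0.1004]
```

View pics/w23.png

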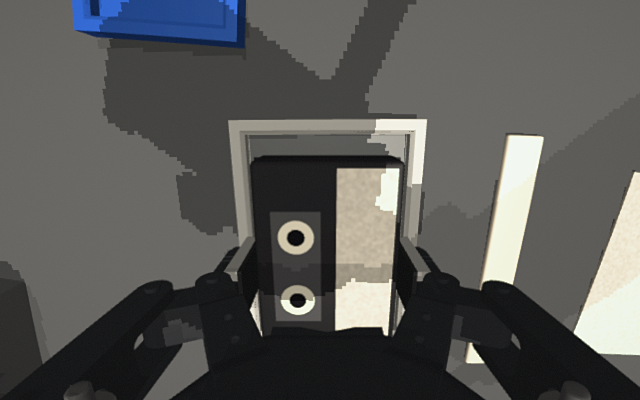

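Call:
move_arm:
  series: "0 0 0 0 -0.01 0.02 0.4;0 0 0 0 -0.01 0.04 0.4;0 0 0 0 -0.01 0.06 0.4;0 0 0 0 -0.01 0.08 0.4;0 0 0 0 -0.01 0.09 0.4;0 0 0 0 -0.01 0.09 0.4;0 0 0 0 -0.01 0.09 0.4;0 0 0 0 -0.01 0.09 0.4"

```text
time: 40.0
tool_pos: [0.4295, -0.2915, 0.0304]
tcp_rot: [2.222, 2.22, 0.0]
wrist_force: [-0.1, -0.7, -1.5]
width: 0.756
```

Call:
move_arm:
  series: "0 0 0 0 0 0.005 0.4;0 0 0 0 0 0.005 0.4;0 0 0 0 0 0.01 0.4;0 0 0 0 0 0.01 0.4;0 0 0 0 0 0.015 0.4;0 0 0 0 0 0.015 0.4;0 0 0 0 0 0.015 0.4;0 0 0 0 0 0.015 0.4"

```text
time: 40.8
tool_pos: [0.4294, -0.2914, 0.0291]
tcp_rot: [-2.222, -2.221, 0.0]
wrist_force: [-1.9, 1.7, 5.2]
width: 0.76
```

Call:
move_arm:
  series: "0 0 0 0 0 -0.005 0.55;0 0 0 0 0 -0.005 0.65;0 0 0 0 0 -0.005 0.8;0 0 0 0 0 -0.005 0.9;0 0 0 0 0 -0.005 0.9;0 0 0 0 0 -0.1 0.9;0 0 0 0 0 -0.4 0.9;0 0 0 0 0 -0.8 0.9"

```text
time: 41.6
tool_pos: [0.4277, -0.2902, 0.108]
tcp_rot: [-2.219, -2.217, 0.001]
wrist_force: [1.2, -0.3, -0.1]
width: 0.951
```

Call:
move_arm:
  series: "0 0 0 0 0 -0.3 0.9;0 0 0 0.3 0 -0.5 0.9;0 0 0 0.6 0 -0.6 0.9;0 0 0 0.9 0 -0.6 0.9;0 0 0 1 0 -0.6 0.9;0 0 0 1 0 -0.6 0.9;0 0 0 1 0 -0.6 0.9;0 0 0 1 0 -0.6 0.9"

```text
time: 42.4
tool_pos: [0.4295, -0.1923, 0.1687]
tcp_rot: [2.223, 2.22, -0.001]
wrist_force: [-0.0, 0.3, 0.3]
width: 0.95
```

```bash
python3 go.py .427 .304 .17 85.4; python3 wr.py w24
```

```text
t 42.4 pos [ 0.4295 -0.1923  0.1687] psi 89.92 tilt 0.02 width 0.95 F [-0.0441  0.3251  0.3225]
turn/120: [-0.0001  0.0002  0.0377] shift/100mm: [ 4.9631 -0.0318 -0.0147]
```

View pics/w24.png

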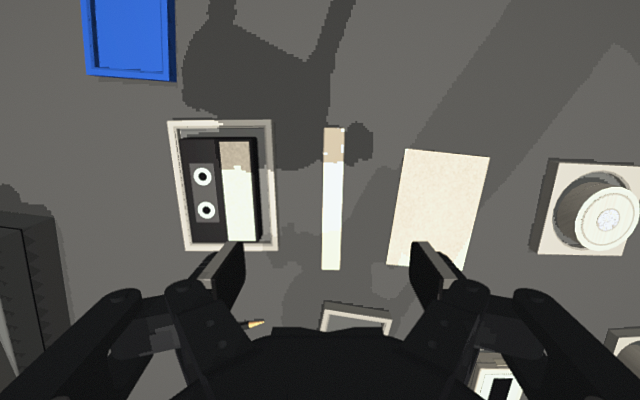

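The cassette sits in its nest at (222,190). Only the stereo box is left, about 0.5 m along +y.

Call:
move_arm:
  series: "0 0 0.02 0.4 0 0 0.9;0 0 0.038 0.8 0 0 0.9;0 0 0.038 1 0 0 0.9;0 0 0.038 1 0 0 0.9;0 0 0.038 1 0 0 0.9;0 0 0.038 1 0 0 0.9;0 0 0.038 1 0 0 0.9;0 0 0.038 1 0 0 0.9"

```text
time: 43.25
tool_pos: [0.4296, -0.0923, 0.1688]
tcp_rot: [2.31, 2.129, -0.0]
wrist_force: [-0.5, 1.0, -0.3]
width: 0.951
```

Call:
move_arm:
  series: "0 0 0 0.4 0.03 0 0.7;0 0 0 0.8 0.06 0 0.6;0 0 0 1 0.08 0 0.6;0 0 0 1 0.08 0 0.6;0 0 0 1 0.08 0 0.6;0 0 0 1 0.08 0 0.6;0 0 0 1 0.08 0 0.6;0 0 0 1 0.08 0 0.6"

```text
time: 44.05
tool_pos: [0.4454, 0.0068, 0.1688]
tcp_rot: [2.31, 2.129, -0.0]
wrist_force: [-0.5, 0.3, 0.1]
width: 0.799
```

Call:
move_arm:
  series: "0 0 0 0.4 0.03 0 0.6;0 0 0 0.8 0.06 0 0.6;0 0 0 1 0.08 0 0.6;0 0 0 1 0.08 0 0.6;0 0 0 1 0.08 0 0.6;0 0 0 1 0.08 0 0.6;0 0 0 1 0.08 0 0.6;0 0 0 1 0.08 0 0.6"

```text
time: 44.85
tool_pos: [0.4614, 0.1058, 0.1688]
tcp_rot: [2.31, 2.129, -0.0]
wrist_force: [0.7, -0.1, -0.3]
width: 0.803
```

Call:
move_arm:
  series: "0 0 0 0.4 0.03 0 0.6;0 0 0 0.8 0.06 0 0.6;0 0 0 1 0.08 0 0.6;0 0 0 1 0.08 0 0.6;0 0 0 1 0.08 0 0.6;0 0 0 1 0.08 0 0.6;0 0 0 1 0.08 0 0.6;0 0 0 1 0.08 0 0.6"

```text
time: 45.65
tool_pos: [0.4774, 0.2048, 0.1688]
tcp_rot: [2.31, 2.129, -0.0]
wrist_force: [-0.4, 0.5, 0.7]
width: 0.797
```

```bash
python3 go.py .427 .304 .17 85.4; python3 wr.py w25
```

```text
t 45.65 pos [0.4774 0.2048 0.1688] psi 85.33 tilt 0.01 width 0.797 F [-0.397   0.4857  0.7406]
turn/120: [-0.      0.0001 -0.0006] shift/100mm: [ 0.9477 -0.5833 -0.0123]
```

Call:
move_arm:
  series: "0 0 0 0.4 -0.3 0 0.6;0 0 0 0.8 -0.5 0 0.6;0 0 0 0.95 -0.58 0 0.6;0 0 0 0.95 -0.58 0 0.6;0 0 0 0.95 -0.58 0 0.6;0 0 0 0.95 -0.58 0 0.6;0 0 0 0.95 -0.58 0 0.6;0 0 0 0.95 -0.58 0 0.6"

```text
time: 46.5
tool_pos: [0.4277, 0.3042, 0.1687]
tcp_rot: [2.31, 2.129, -0.0]
wrist_force: [-0.2, 0.2, 0.7]
width: 0.798
```

```bash
python3 wr.py w26;  python3 - <<'E'
from h import *
import pickle
s,w=pickle.load(open("w26.pkl","rb"))
save(w["pixels"],"w26z",(250,100,400,250),5)
s,w=pickle.load(open("w25.pkl","rb"))
save(w["pixels"],"w25z",(400,50,600,250),3)
E
```

```text
(no output)
```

View pics/w26z.png

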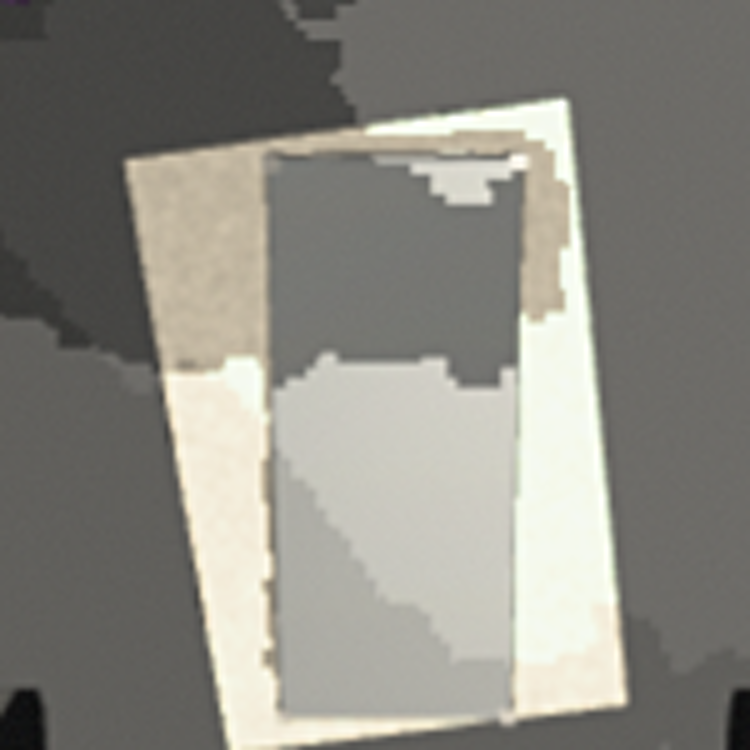

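View pics/w26.png

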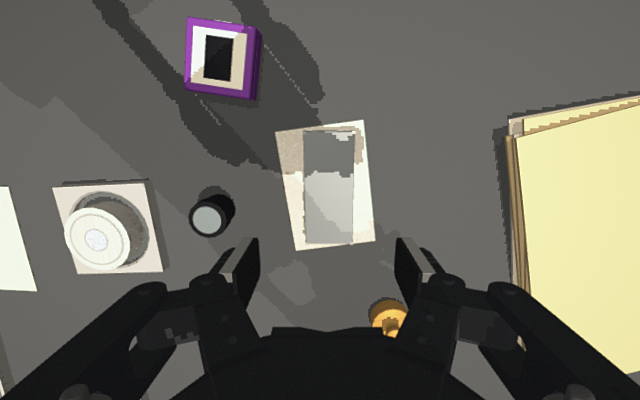

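View pics/w25z.png

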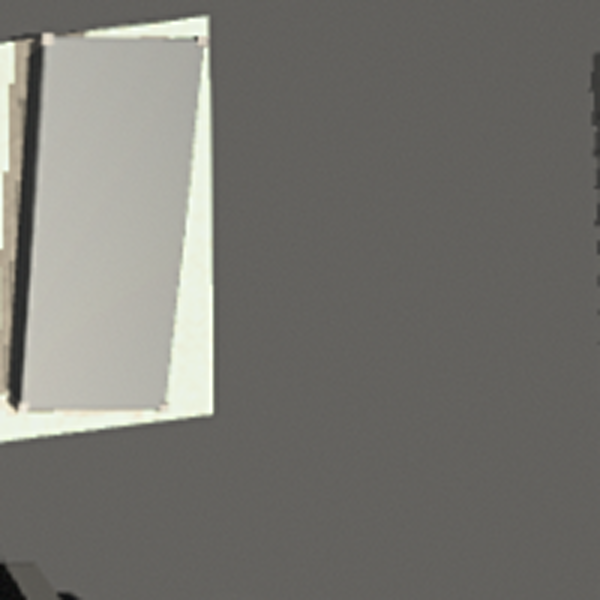

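```bash
python3 - <<'E'
from h import *
import pickle
s,w=pickle.load(open("w26.pkl","rb"));T=toolT(s)
s5,w5=pickle.load(open("w25.pkl","rb"));T5=toolT(s5)
f=lambda L,o,k:[((x+.5)/k-.5+o[0],(y+.5)/k-.5+o[1]) for x,y in L]
a=f([(268,158),(522,160),(513,715),(280,712)],(250,100),5);b=f([(50,40),(205,40),(165,408),(22,408)],(400,50),3)
P=plane(w,a,.0235,T);print(P,P.mean(0))
for i,j in((0,3),(1,2)):d=P[j]-P[i];print(np.degrees(np.arctan2(d[1],d[0])),np.linalg.norm(d))
for p,q in zip(a,b):
    o,d=ray(w,[p],T);o2,d2=ray(w5,[q],T5);print(tri([(o,d[0]),(o2,d2[0])]))
E
python3 go.py .427 .304 .08 85.4
```

```text
[[0.3718 0.2885 0.0235]
 [0.3759 0.3333 0.0235]
 [0.482  0.3253 0.0235]
 [0.4776 0.2798 0.0235]] [0.4268 0.3067 0.0235]
-4.672067009740523 0.10611373500257211
-4.289414740145559 0.10640747087150647
(array([0.3725, 0.2889, 0.0247]), [np.float64(0.0007913644897468595), np.float64(0.0007913644897468188)])
(array([0.376 , 0.3333, 0.0239]), [np.float64(0.0001668581952239348), np.float64(0.0001668581952238986)])
(array([0.4826, 0.3254, 0.0221]), [np.float64(2.6346275306491845e-05), np.float64(2.6346275306480143e-05)])
(array([0.4783, 0.28  , 0.0231]), [np.float64(0.0005101918094211684), np.float64(0.0005101918094211313)])
t 46.55 pos [0.4277 0.3043 0.1688] psi 85.32 tilt 0.01 width 0.799 F [-0.6057 -0.2138 -0.0163]
turn/120: [-0.      0.0001 -0.0006] shift/100mm: [-0.0039 -0.0066  0.8876]
```

Call:
move_arm:
  series: "0 0 0 0.02 -0.01 0.2 0.6;0 0 0 0.02 -0.01 0.5 0.6;0 0 0 0.02 -0.01 0.8 0.6;0 0 0 0.02 -0.01 0.9 0.6;0 0 0 0.02 -0.01 0.9 0.6;0 0 0 0.02 -0.01 0.9 0.6;0 0 0 0.02 -0.01 0.9 0.6;0 0 0 0.02 -0.01 0.9 0.6"

```text
time: 47.35
tool_pos: [0.4277, 0.3078, 0.0804]
tcp_rot: [2.309, 2.13, 0.005]
wrist_force: [-0.5, -0.8, -0.1]
width: 0.801
```

```bash
python3 go.py .427 .3062 .030 85.4; python3 wr.py w27
```

```text
t 47.35 pos [0.4277 0.3078 0.0804] psi 85.39 tilt 0.17 width 0.801 F [-0.4658 -0.8316 -0.0613]
turn/120: [ 0.0012 -0.0009 -0.    ] shift/100mm: [-0.0177 -0.0065  0.5044]
```

View pics/w27.png

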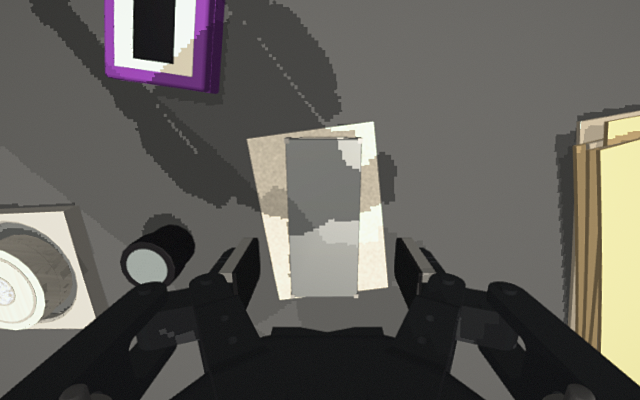

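Call:
move_arm:
  series: "0 0 0 -0.015 0 0.15 0.6;0 0 0 -0.015 0 0.3 0.6;0 0 0 -0.015 0 0.42 0.6;0 0 0 -0.015 0 0.48 0.6;0 0 0 -0.015 0 0.49 0.6;0 0 0 -0.015 0 0.49 0.6;0 0 0 -0.015 0 0.49 0.6;0 0 0 -0.015 0 0.49 0.6"

```text
time: 48.2
tool_pos: [0.4269, 0.306, 0.0304]
tcp_rot: [2.309, 2.13, 0.002]
wrist_force: [-0.7, 0.2, -0.1]
width: 0.802
```

Call:
move_arm:
  series: "0 0 0 0 0 0 0.5;0 0 0 0 0 0 0.4;0 0 0 0 0 0 0.3;0 0 0 0 0 0 0.2;0 0 0 0 0 0 0.1;0 0 0 0 0 0 -0.1;0 0 0 0 0 0 -0.1;0 0 0 0 0 0 -0.1"
  squeeze: 40

```text
time: 49.0
tool_pos: [0.4266, 0.3058, 0.0301]
tcp_rot: [2.309, 2.13, 0.001]
wrist_force: [0.1, -0.3, 2.3]
width: 0.523
```

Call:
move_arm:
  series: "0 0 0 0 0 -0.02 -0.1;0 0 0 0 0 -0.08 -0.1;0 0 0 0 0 -0.16 -0.1;0 0 0 0 0 -0.25 -0.1;0 0 0 0 0 -0.4 -0.1;0 0 0 0 0 -0.6 -0.1;0 0 0 0 0 -0.7 -0.1;0 0 0 0 0 -0.7 -0.1"

```text
time: 49.8
tool_pos: [0.4279, 0.3066, 0.1022]
tcp_rot: [2.308, 2.13, 0.007]
wrist_force: [0.1, -0.7, -1.7]
width: 0.528
```

```bash
python3 go.py .639 -.1714 .10 79.2;python3 wr.py w28
```

```text
t 49.8 pos [0.4279 0.3066 0.1022] psi 85.4 tilt 0.27 width 0.528 F [ 0.1243 -0.6787 -1.6638]
turn/120: [ 0.0017 -0.0015  0.0516] shift/100mm: [-4.5954  2.4875  0.0181]
```

View pics/w28.png

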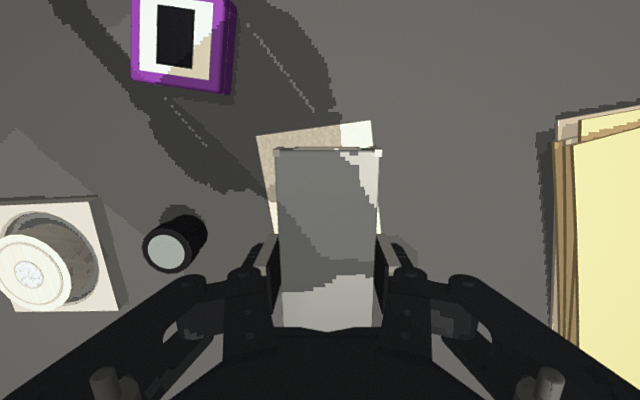

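Call:
move_arm:
  series: "0 0 0 -0.15 0.1 0 -0.1;0 0 0.02 -0.35 0.2 0 -0.1;0 0 0.05 -0.55 0.3 0 -0.1;0 0 0.05 -0.75 0.4 0 -0.1;0 0 0.05 -0.9 0.5 0 -0.1;0 0 0.05 -0.95 0.51 0 -0.1;0 0 0.05 -0.95 0.51 0 -0.1;0 0 0.05 -0.95 0.51 0 -0.1"

```text
time: 50.65
tool_pos: [0.4689, 0.2071, 0.0992]
tcp_rot: [-2.417, -2.006, 0.001]
wrist_force: [-0.5, -0.2, -2.1]
width: 0.529
```

```bash
python3 go.py .639 -.1714 .10 79.2
```

```text
t 50.65 pos [0.4689 0.2071 0.0992] psi 79.39 tilt 0.07 width 0.529 F [-0.4712 -0.2269 -2.1124]
turn/120: [-0.0006  0.0001  0.0016] shift/100mm: [-3.4069  2.3691 -0.0099]
```

Call:
move_arm:
  series: "0 0 0 -0.2 0.14 0 -0.1;0 0 0 -0.4 0.28 0 -0.1;0 0 0 -0.6 0.42 0 -0.1;0 0 0 -0.8 0.56 0 -0.1;0 0 0 -1 0.7 0 -0.1;0 0 0 -1 0.7 0 -0.1;0 0 0 -1 0.7 0 -0.1;0 0 0 -1 0.7 0 -0.1"

```text
time: 51.45
tool_pos: [0.5194, 0.0967, 0.0996]
tcp_rot: [-2.416, -2.007, 0.001]
wrist_force: [0.3, 0.2, -2.0]
width: 0.527
```

Call:
move_arm:
  series: "0 0 0 -0.2 0.14 0 -0.1;0 0 0 -0.4 0.28 0 -0.1;0 0 0 -0.6 0.42 0 -0.1;0 0 0 -0.8 0.56 0 -0.1;0 0 0 -1 0.7 0 -0.1;0 0 0 -1 0.7 0 -0.1;0 0 0 -1 0.7 0 -0.1;0 0 0 -1 0.7 0 -0.1"

```text
time: 52.25
tool_pos: [0.5697, -0.0143, 0.0995]
tcp_rot: [-2.415, -2.007, 0.001]
wrist_force: [0.6, -0.5, -2.1]
width: 0.523
```

Call:
move_arm:
  series: "0 0 0 -0.2 0.14 0 -0.1;0 0 0 -0.4 0.28 0 -0.1;0 0 0 -0.6 0.42 0 -0.1;0 0 0 -0.8 0.56 0 -0.1;0 0 0 -1 0.7 0 -0.1;0 0 0 -1 0.7 0 -0.1;0 0 0 -1 0.7 0 -0.1;0 0 0 -1 0.7 0 -0.1"

```text
time: 53.05
tool_pos: [0.62, -0.1253, 0.0994]
tcp_rot: [-2.415, -2.007, 0.001]
wrist_force: [-0.5, 0.2, -1.1]
width: 0.525
```

```bash
python3 go.py .639 -.1714 .06 79.2
```

```text
t 53.05 pos [ 0.62   -0.1253  0.0994] psi 79.46 tilt 0.08 width 0.525 F [-0.4767  0.2152 -1.1345]
turn/120: [-0.0006 -0.0002  0.0021] shift/100mm: [-0.4191  0.2715  0.3935]
```

Call:
move_arm:
  series: "0 0 0.002 -0.2 0.12 0 -0.1;0 0 0.002 -0.35 0.22 0 -0.1;0 0 0.002 -0.42 0.27 0.05 -0.1;0 0 0.002 -0.42 0.27 0.2 -0.1;0 0 0.002 -0.42 0.27 0.3 -0.1;0 0 0.002 -0.42 0.27 0.39 -0.1;0 0 0.002 -0.42 0.27 0.39 -0.1;0 0 0.002 -0.42 0.27 0.39 -0.1"

```text
time: 53.85
tool_pos: [0.639, -0.1724, 0.0599]
tcp_rot: [-2.42, -2.001, 0.001]
wrist_force: [0.2, 0.2, -2.2]
width: 0.525
```

```bash
python3 go.py .639 -.1714 .0345 79.2;python3 wr.py w29
```

```text
t 53.85 pos [ 0.639  -0.1724  0.0599] psi 79.18 tilt 0.1 width 0.525 F [ 0.1965  0.1838 -2.2429]
turn/120: [-0.0008 -0.0001 -0.0002] shift/100mm: [ 0.0095 -0.0011  0.254 ]
```

View pics/w29.png

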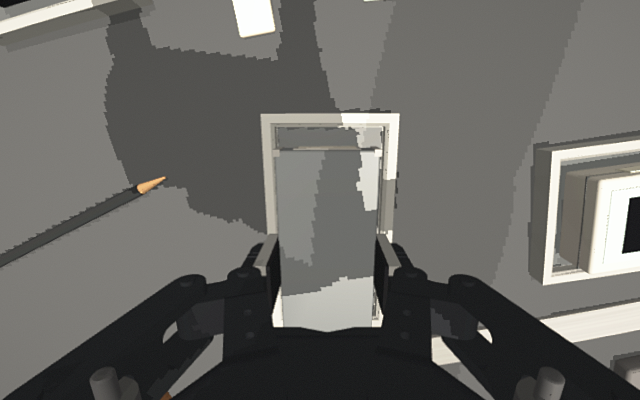

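Call:
move_arm:
  series: "0 0 0 0.01 0 0.05 -0.1;0 0 0 0.01 0 0.1 -0.1;0 0 0 0.01 0 0.15 -0.1;0 0 0 0.01 0 0.2 -0.1;0 0 0 0.01 0 0.23 -0.1;0 0 0 0.01 0 0.23 -0.1;0 0 0 0.01 0 0.23 -0.1;0 0 0 0.01 0 0.23 -0.1"

```text
time: 54.7
tool_pos: [0.64, -0.1721, 0.038]
tcp_rot: [2.421, 2.001, 0.0]
wrist_force: [-0.1, -0.1, -1.3]
width: 0.528
```

Call:
move_arm:
  series: "0 0 0 0 0 0.005 -0.1;0 0 0 0 0 0.01 -0.1;0 0 0 0 0 0.015 -0.1;0 0 0 0 0 0.02 -0.1;0 0 0 0 0 0.025 -0.1;0 0 0 0 0 0.025 -0.1;0 0 0 0 0 0.025 -0.1;0 0 0 0 0 0.025 -0.1"

```text
time: 55.5
tool_pos: [0.6398, -0.172, 0.0353]
tcp_rot: [2.421, 2.002, -0.0]
wrist_force: [0.4, -0.3, -1.8]
width: 0.526
```

Call:
move_arm:
  series: "0 0 0 0 0 0.005 -0.1;0 0 0 0 0 0.005 -0.1;0 0 0 0 0 0.01 -0.1;0 0 0 0 0 0.01 -0.1;0 0 0 0 0 0.012 -0.1;0 0 0 0 0 0.012 -0.1;0 0 0 0 0 0.012 -0.1;0 0 0 0 0 0.012 -0.1"

```text
time: 56.3
tool_pos: [0.6398, -0.172, 0.0346]
tcp_rot: [2.421, 2.002, -0.0]
wrist_force: [-2.9, 1.1, 5.9]
width: 0.529
```

Contact came at the expected height (0.030 + 0.0045 m). Releasing.

Call:
move_arm:
  series: "0 0 0 0 0 -0.005 0.1;0 0 0 0 0 -0.005 0.2;0 0 0 0 0 -0.005 0.35;0 0 0 0 0 -0.005 0.4;0 0 0 0 0 -0.005 0.4;0 0 0 0 0 -0.1 0.4;0 0 0 0 0 -0.4 0.4;0 0 0 0 0 -0.8 0.4"

```text
time: 57.1
tool_pos: [0.6378, -0.1714, 0.1127]
tcp_rot: [-2.418, -1.999, 0.005]
wrist_force: [0.2, -0.5, -0.2]
width: 0.704
```

Call:
move_arm:
  series: "0 0 0 0 0 -0.4 0.4;0 0 0 0 -0.4 -0.8 0.4;0 0 0 0 -0.8 -1 0.4;0 0 0 0 -1 -1 0.4;0 0 0 0 -1 -1 0.4;0 0 0 0 -1 -1 0.4;0 0 0 0 -1 -1 0.4;0 0 0 0 -1 -1 0.4"

```text
time: 57.9
tool_pos: [0.5422, -0.1533, 0.2134]
tcp_rot: [-2.421, -2.001, 0.001]
wrist_force: [-0.2, 0.2, -0.0]
width: 0.699
```

```bash
python3 wr.py w30; python3 - <<'E'
from h import *
from workcell import viewer
import pickle
c={n:viewer.read_camera(n) for n in("scene","top")};pickle.dump(c,open("c9.pkl","wb"))
save(c["top"]["pixels"],"top9",(180,110,470,330),2.7)
save(c["scene"]["pixels"],"scene9",(180,140,480,310),2.6)
E
```

```text
(no output)
```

View pics/top9.png

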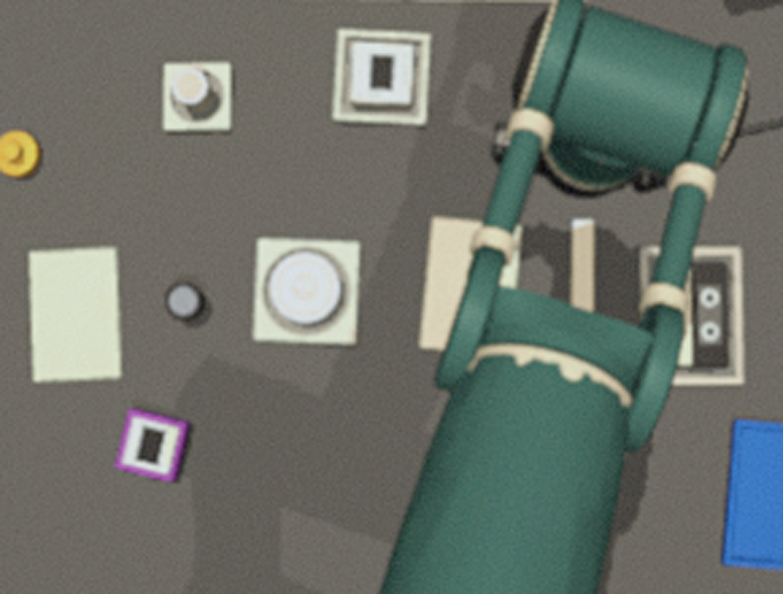

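View pics/scene9.png

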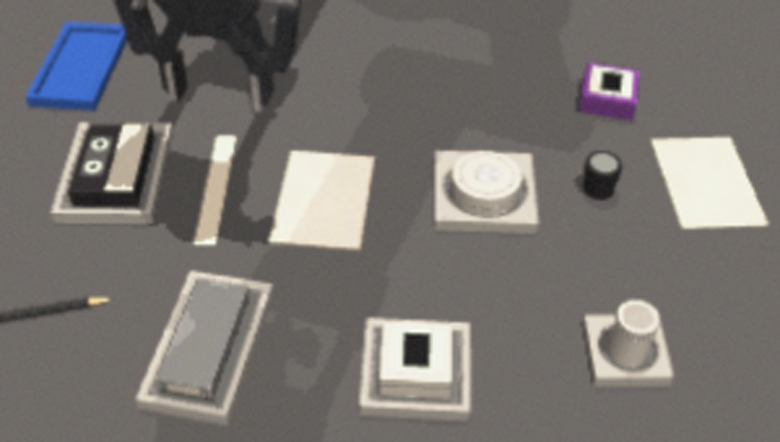

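View pics/w30.png

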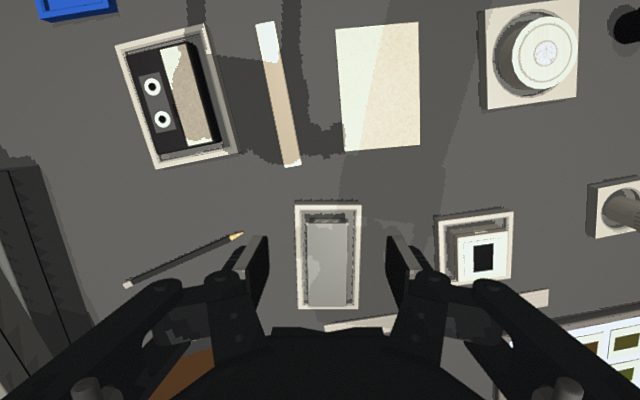

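```bash
python3 - <<'E'
from h import *
import pickle
c=pickle.load(open("c9.pkl","rb"))
ft=lambda x,y:((x+.5)/2.7-.5+180,(y+.5)/2.7-.5+110)
fs=lambda x,y:((x+.5)/2.6-.5+180,(y+.5)/2.6-.5+140)
for n,t,s,nest in(("can",(190,86),(638,317),(.642,.185)),("tin",(305,287),(488,175),(.453,.077)),("slide",(381,74),(417,350),(.661,.0055))):
    r=[]
    for k,p in(("top",ft(*t)),("scene",fs(*s))):
        o,d=ray(c[k],[p]);r.append((o,d[0]))
    x,e=tri(r);print(n,x,"res",e[0],"off nest",x[:2]-nest)
s,w=pickle.load(open("w30.pkl","rb"));T=toolT(s)
b=plane(w,[(306,221),(348,222),(346,307),(309,306)],.028,T).mean(0)
n=plane(w,[(295,205),(361,205),(357,308),(300,310)],.014,T).mean(0);print("stereo",b,n)
# cassette hubs midpoint
b=plane(w,[(152,86),(162,119)],.028,T);print("hubs",b.mean(0), "nest",plane(w,[(116,46),(206,25),(239,153),(156,167)],.014,T).mean(0))
E
```

```text
can [0.6431 0.1853 0.0539] res 0.0015459055358358897 off nest [0.0011 0.0003]
tin [0.4545 0.0776 0.0302] res 0.0020232969363053934 off nest [0.0015 0.0006]
slide [0.6588 0.0055 0.0285] res 0.001285408301404153 off nest [-0.0022 -0.    ]
stereo [ 0.6401 -0.1709  0.028 ] [ 0.6399 -0.1697  0.014 ]
hubs [ 0.4298 -0.3052  0.028 ] nest [ 0.4303 -0.2888  0.014 ]
```

```bash
python3 -c "
from workcell import bot
print(bot.read_state()['time']); print(bot.finish_job())"
```

```text
58.05
the job is handed in; nothing more can be done
None
```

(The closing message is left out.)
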